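# Put the plotting board back together

### The arm

A 6-joint arm with a two-finger parallel gripper is mounted at the origin on the work surface. World frame = base frame: x ahead of the robot, y to its left, z up, the work surface at z = 0. Lengths are in m, angles in rad, forces in N, time in s.
With the tool pointing down it reaches from about 0.375 to 0.975 m from the base axis. Payload 3.8 kg.
Tool frame: the origin (TCP) lies between the finger pads; the fingertips stand 8 mm ahead of it and the grasp point (between the pads) lies 11 mm behind it (tcp_to_tips is the distance from the TCP to the fingertips, in m); z points along the fingers, y is the line along which they close (so a half turn about z gives the same grasp; the last joint's range is limited). The gripper opens to 85 mm and grips with 20 to 120 N. Pads are 22 mm wide; open, the fingers measure 114 mm over their backs; the gripper's body (76 mm by 85 mm) begins 54 mm behind the grasp point. The pads swing forward as they close: fully open they stand 13 mm farther back than shut.
Start: joints at [1.241, 0.264, 1.604, -0, 1.274, -0.037], TCP at [0.195, 0.646, 0.219] pointing down, gripper open.
Joint ranges: [-2.63, 2.63], [-0.94, 2.18], [0.31, 2.57], [-1.31, 4.45], [0, 2.66], [-2.55, 2.55]. Speed limits (rad/s): [2.57, 2.57, 3.14, 3.14, 3.14, 3.14].

### API

Orientations are given as a rotation vector (axis times angle).
In Python, from workcell import * gives the robot as it stands.
- The arm moves only by the tool move_arm, never from a script. Its argument "series" is one flat list of numbers, 7 for each row, row after row: the finger opening in cm, from 0 to 8.54, then the shift along the tool's x, y, z in cm, then the turn, a rotation vector about the tool's x, y, z in degrees. A call has 1 to 5 rows; each row shifts and turns the commanded pose from where the row before left it, along the tool's axes as they then stand; what a row does not reach is not made up. A row lasts 1/8 s, in which the tool goes at most 62.5 mm and 10.7 degrees, less where a joint would pass 70% of its speed; a pose out of reach is approached as far as the arm can. A call is refused whole if a number of a shift passes 6.25 or a number of a turn 10.7, either way. A call with a gripper value outside its range is refused whole. The fingers move at their own pace and stop on an object; "grip_force" is the grip in N (left out, the last holds). Time passes only in rows, so rows that do not move let the fingers close. It gives the time, the measured TCP pose, the force, the opening and the grip force at its end, in the units of the state.
- read_state(): the state, without advancing time (a new reading comes with each control period).
- read_camera(name): name is "scene" or "side" or "wrist"; returns the picture (420x560x3 uint8, red, green, blue); there is no depth.
- calibration(name): a dict with "camera_matrix" (3x3 intrinsics, pixels), "rvec" (rotation vector, rad) and "tvec" (3), from world to camera coordinates, as OpenCV has them. Camera axes: x right, y down, z forward; pixel columns grow to the right and rows downward; lengths in m; the calibration is good to about 2 mm. The wrist camera is an equidistant fisheye: a pixel r from the principal point sees the ray r / f radians off the axis. A picture is of the moment at which its call begins: read the wrist's pose just before it. calibration takes no time and is no camera call; for the wrist camera it gives the pose at the moment of the call.
- finish_job(): hands the job in; it is judged then, once.
The state is a dict: "time": time; "q": joint angles; "joint_vel": joint speeds; "joint_torque": joint torques, N m; "tool_pos": TCP position; "tcp_rot": TCP orientation; "wrist_force": force on the tool from outside, world axes, zero at the start; "torque": the same for the moment, N m; "width": opening from 0.0 (shut) to 1.0 (fully open); "grip_force": force on a finger pad.
Only numpy, scipy, OpenCV 4.12 (cv2) and the standard library are available. Lean on these libraries where they do the work, as an engineer would, in place of code of your own. Each camera call takes 0.05 s, during which the arm holds its last target. There are 200 camera calls.

### The job

The parts of the plotting board have been photographed on the turntable. Swing the catch on the board's fence fully open, then take every brass sleeve off the turntable and slide each over a pillar of its own on the board, flange down and fully home, easing it down rather than letting it drop. When all are on, lay the straightedge flat on the board, flush against the inner face of the fence and about midway along it, and swing the catch fully shut over its end. Leave the other things where they are.

Things in the scene. Friction and masses are not known exactly. Their poses are not given: they have to be found in the camera images.
- board: plotting board, fixed: dark wooden slab 260 (x) by 320 (y) mm, top face 30 mm above the table. Origin on the table under its middle, z up. Four pillars in a row along y at x = +60 mm; aluminium fence (25 mm wide, 9 mm high above the board, 300 mm long along y) on its -x side, inner face at x = -100 mm looking to +x. Yaw varies; it may stand left or right of the robot.
- turntable: low photographic turntable, foot fixed to the table; its grey platter, 320 mm across, top face 30 mm above the table, spins freely about the vertical through the origin when touched. Origin on the table at its centre.
- straightedge: steel straightedge 190 mm long (its y), 40 mm wide (its x), 6 mm thick, about 0.25 kg, with a wooden grip bar along its middle, 12 mm wide (x), 70 mm long (y), from 6 to 30 mm above the underside. Origin at the centre of the underside, z up; the same either way round. Starts lying on the platter.
- fence (a point): point on the board's top face in the middle of the fence's inner face; axes those of the board. With the straightedge flush, the straightedge's origin is 20 mm from here in +x.
- catch (a joint): brass swing catch pivoted on the fence (about the vertical, light friction, stays where it is left): 0 = open, its arm points to the board's +y along the fence; 1.57 = shut, the arm has swung from +y to +x and lies over the straightedge's end with 5 mm to spare; stops at 0 and 1.65. Starts shut, at 1.3 to 1.6.
- catch_pivot (a point): point on the catch's pivot axis, at mid-thickness of its 5 mm thick, 14 mm wide arm, 13.5 mm above the board's top face; axes those of the board
- catch_knob (a point): top of the catch's upright round black knob, 14 mm across and 26 mm tall, 50 mm from the pivot axis; its top is 42 mm above the board's top face
- sleeve0: brass flanged bearing sleeve: 60 mm tall tube, 44 mm outside, straight bore 27 mm, with a 64 mm flange 6 mm thick at its foot; about 0.2 kg. Origin at the centre of the flange's underside, z up along the bore. Starts standing on the platter, flange down. All sleeves are alike; two to four are present.
- sleeve1: brass flanged bearing sleeve: 60 mm tall tube, 44 mm outside, straight bore 27 mm, with a 64 mm flange 6 mm thick at its foot; about 0.2 kg. Origin at the centre of the flange's underside, z up along the bore. Starts standing on the platter, flange down. All sleeves are alike; two to four are present.
- sleeve2: brass flanged bearing sleeve: 60 mm tall tube, 44 mm outside, straight bore 27 mm, with a 64 mm flange 6 mm thick at its foot; about 0.2 kg. Origin at the centre of the flange's underside, z up along the bore. Starts standing on the platter, flange down. All sleeves are alike; two to four are present.
- sleeve3: brass flanged bearing sleeve: 60 mm tall tube, 44 mm outside, straight bore 27 mm, with a 64 mm flange 6 mm thick at its foot; about 0.2 kg. Origin at the centre of the flange's underside, z up along the bore. Starts standing on the platter, flange down. All sleeves are alike; two to four are present.
- pillar0 (a point): foot (on the board's top face, on its axis) of pillar 0: steel shaft 24 mm across, 75 mm tall, with its top 6 mm tapered to 14 mm; pillars are 70 mm apart; axes those of the board
- pillar1 (a point): foot (on the board's top face, on its axis) of pillar 1: steel shaft 24 mm across, 75 mm tall, with its top 6 mm tapered to 14 mm; pillars are 70 mm apart; axes those of the board
- pillar2 (a point): foot (on the board's top face, on its axis) of pillar 2: steel shaft 24 mm across, 75 mm tall, with its top 6 mm tapered to 14 mm; pillars are 70 mm apart; axes those of the board
- pillar3 (a point): foot (on the board's top face, on its axis) of pillar 3: steel shaft 24 mm across, 75 mm tall, with its top 6 mm tapered to 14 mm; pillars are 70 mm apart; axes those of the board
- weight: bystander: dark steel paperweight 36 mm across, 24 mm tall, standing on the board between pillars and fence; origin at its underside
- tin: bystander: green tin 38 mm across, 75 mm tall, between board and turntable; origin at its underside
- cone: bystander: dark steel cone 72 mm across, 100 mm tall, beyond the work; origin at its underside
- driver: bystander: screwdriver 200 mm long lying between board and turntable
Mind the look-alikes: they are no part of the job. Leave any blue look-alike of the sleeve1 alone. What is shaped like the sleeve3 but pink is not meant.

How it is judged:
By the outcome, as a careful person would: the job done as asked, in the order asked, and still so for the second after the job is handed in, with the robot touching nothing.
Of sleeve0, sleeve1, sleeve2, sleeve3 only 2 to 4 are there at a start; the rules pass over those that are not, and their reading is None.
At some moment in a run one of sleeve0, sleeve1, sleeve2, sleeve3, straightedge may be knocked a few centimetres aside while the robot is not near it.
It also fails if it takes over 210 s, if anything falls off the work surface, if the arm or the gripper's body presses on something with over 40 N, if the wrist force passes 120 N, or if a joint passes its speed limit or range.

## Working session

There is one attempt and no reset: what is moved stays moved. The work goes in short steps, Python scripts to look and compute and a tool call to move; the robot and the scene stay as the last step left them, time stands still between calls to the robot, and variables do not carry over. Pictures are saved under pics/ and viewed, at most 14 in all, crops included, and the job is handed in when it is done.

Besides the shell and the picture viewer there is one more tool, called after "Emit:" as name(argument=value, ...) on one line, values as JSON. move_arm: Moves the arm, as the interface text tells. Its arguments: {"type":"object","properties":{"series":{"type":"array"},"grip_force":{"type":"number"}},"required":["series"]}

```bash
ls; mkdir -p pics; python3 - <<'E'
from workcell import *
import cv2
s=read_state();print(s)
for n in ("scene","side"):
    im=read_camera(n);cv2.imwrite(f"pics/{n}0.png",cv2.resize(im[:,:,::-1],(800,600),interpolation=cv2.INTER_CUBIC))
    c=calibration(n);print(n,c)
print(calibration("wrist"))
E
```

```text
pics
{'time': 0.0, 'q': array([ 1.24111478e+00,  2.64735852e-01,  1.60537832e+00, -1.58895087e-05,
        1.27368790e+00, -3.68765778e-02]), 'joint_vel': array([-0.00017518,  0.0001388 , -0.00157684, -0.00090245,  0.00013566,
       -0.00061081]), 'joint_torque': array([ 2.63448215e-03, -5.15125322e+01, -3.67319727e+01,  2.69426209e-04,
        1.29729763e-02, -4.24534494e-05]), 'tool_pos': array([0.19457813, 0.645557  , 0.21747138]), 'tcp_rot': array([-0.45823162, -3.10760043,  0.00341634]), 'wrist_force': array([-0.28406792,  0.25524088, -0.43364039]), 'torque': array([ 0.02538155, -0.02939839, -0.0298346 ]), 'grip_force': 0.0, 'width': 0.9999870666263375}
scene {'camera_matrix': array([[389.84718427,   0.        , 280.31497148],
       [  0.        , 389.84718427, 204.80905809],
       [  0.        ,   0.        ,   1.        ]]), 'rvec': array([ 2.06278693,  1.49418318, -0.49946776]), 'tvec': array([-0.17347797, -0.29834151,  1.46331541])}
side {'camera_matrix': array([[393.87121651,   0.        , 279.77388512],
       [  0.        , 393.87121651, 208.51036199],
       [  0.        ,   0.        ,   1.        ]]), 'rvec': array([ 1.99129218, -0.70882134,  0.40785348]), 'tvec': array([-0.38095679,  0.22039021,  0.7037659 ])}
{'camera_matrix': array([[325.1922621 ,   0.        , 283.58936733],
       [  0.        , 325.1922621 , 211.26363226],
       [  0.        ,   0.        ,   1.        ]]), 'rvec': array([-2.33438923, -1.73549691, -0.23936266]), 'tvec': array([-0.67362405, -0.03585198,  0.3789009 ])}
```

View pics/scene0.png

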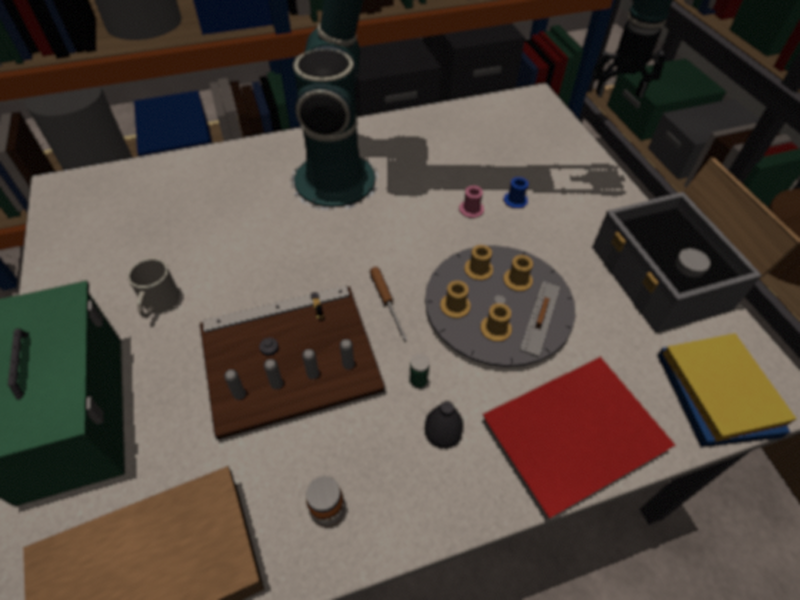

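View pics/side0.png

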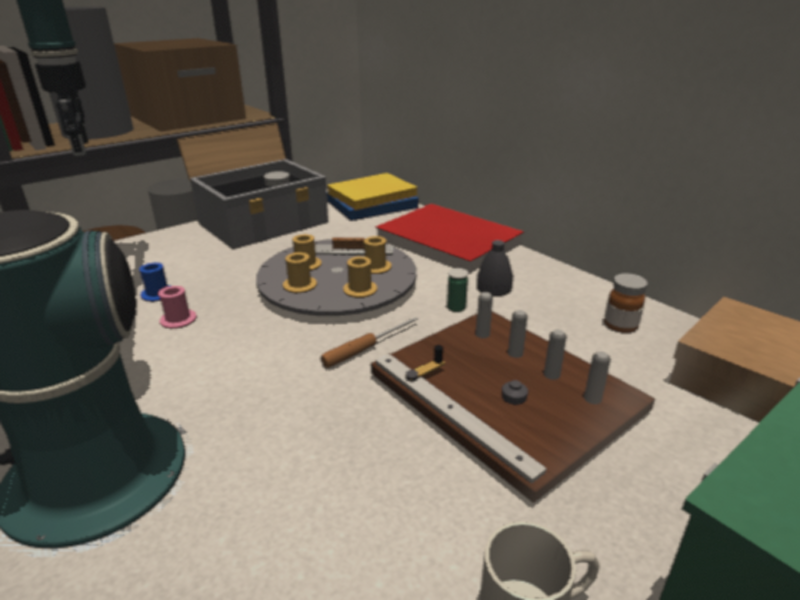

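```bash
cat > h.py <<'E'
from workcell import *
import numpy as np, cv2
from scipy.spatial.transform import Rotation as R
from scipy.optimize import least_squares
K=1/1.42857
def cam(n):
    c=calibration(n); M=c["camera_matrix"]; r=R.from_rotvec(c["rvec"]).as_matrix(); return M,r,c["tvec"]
def proj(n,P,C=None):
    M,r,t=C or cam(n); p=np.atleast_2d(P)@r.T+t
    if n=="wrist":
        rr=np.hypot(p[:,0],p[:,1]); th=np.arctan2(rr,p[:,2]); k=th/np.maximum(rr,1e-9)
        return np.c_[p[:,0]*k*M[0,0]+M[0,2],p[:,1]*k*M[1,1]+M[1,2]]
    return (p/p[:,2:])[:,:2]*M[0,0]+M[:2,2]
def onplane(n,uv,z,C=None):
    M,r,t=C or cam(n); d=(np.atleast_2d(uv)-M[:2,2])/M[0,0]
    if n=="wrist":
        th=np.hypot(d[:,0],d[:,1]); k=np.sin(th)/np.maximum(th,1e-9); d=np.c_[d*k[:,None],np.cos(th)]
    else: d=np.c_[d,np.ones(len(d))]
    w=d@r; o=-r.T@t
    return o+w*((z-o[2])/w[:,2])[:,None]
def go(x,y,z,yaw=None):
    "tips-independent: shift in tool cm and turn deg to TCP target pointing down, tool y axis at world angle yaw(rad)"
    s=read_state(); T=R.from_rotvec(s["tcp_rot"]); p=s["tool_pos"]
    d=T.inv().apply(np.array([x,y,z])-p)*100
    out=[np.round(d,2)]
    if yaw is not None:
        best=None
        for k in (0,np.pi):
            a=yaw+k; ty=np.array([np.cos(a),np.sin(a),0]); tz=np.array([0,0,-1.]); tx=np.cross(ty,tz)
            rv=(T.inv()*R.from_matrix(np.c_[tx,ty,tz])).as_rotvec(degrees=True)
            if best is None or np.linalg.norm(rv)<np.linalg.norm(best): best=rv
        out.append(np.round(best,1))
    print("pos",p.round(4),"shift,turn",*out,"q6",s["q"][5].round(2),"w",round(s["width"]*85,1))
def bw(b,P):
    c,s=np.cos(b[2]),np.sin(b[2]); P=np.atleast_2d(P); return np.c_[b[0]+c*P[:,0]-s*P[:,1],b[1]+s*P[:,0]+c*P[:,1],P[:,2]]
E
python3 - <<'E'
from h import *
tops=np.array([[60,y,105] for y in (-105,-35,35,105)])/1000
sc=np.array([(233,372),(271,363),(309,352),(346,341)])*K
sd=np.array([(600,355),(557,333),(519,314),(485,295)])*K
g=onplane("scene",sc,.105);print(g.round(3)); print(onplane("side",sd,.105).round(3))
for n,pts in (("scene",[(203,325),(352,290),(383,385),(218,430)]),):
    print(onplane(n,np.array(pts)*K,.03).round(3))
C={n:cam(n) for n in("scene","side")}
def f(b): 
    W=bw(b,tops); return np.r_[(proj("scene",W,C["scene"])-sc).ravel(),(proj("side",W,C["side"])-sd).ravel()]
best=min((least_squares(f,[.5,-.2,a]) for a in np.arange(0,6.3,.7)),key=lambda r:r.cost)
print("board",best.x,best.cost)
print("sleeve",onplane("scene",np.array([(481,252),(521,264),(457,288),(499,313)])*K,.09).round(3))
print("side",onplane("side",np.array([(304,241),(376,243),(298,260),(359,263)])*K,.09).round(3))
print("se",onplane("scene",np.array([(548,285),(532,352)])*K,.036).round(3))
print("grip",onplane("scene",np.array([(545,299),(539,327)])*K,.06).round(3))
print("tt",onplane("scene",np.array([(426,303),(575,303),(500,247),(500,362)])*K,.03).round(3))
print("pivot/knob side",onplane("side",np.array([(412,373)])*K,.0435).round(3),onplane("side",np.array([(438,347)])*K,.072).round(3), onplane("scene",np.array([(315,295)])*K,.072).round(3))
E
```

```text
[[ 0.57  -0.321  0.105]
 [ 0.572 -0.254  0.105]
 [ 0.57  -0.184  0.105]
 [ 0.568 -0.114  0.105]]
[[ 0.567 -0.325  0.105]
 [ 0.567 -0.257  0.105]
 [ 0.565 -0.189  0.105]
 [ 0.569 -0.117  0.105]]
[[ 0.392 -0.372  0.03 ]
 [ 0.397 -0.06   0.03 ]
 [ 0.636 -0.065  0.03 ]
 [ 0.632 -0.372  0.03 ]]
board [ 0.50918253 -0.21946571 -0.00237784] 4.08143399391243
sleeve [[0.428 0.22  0.09 ]
 [0.485 0.287 0.09 ]
 [0.503 0.134 0.09 ]
 [0.587 0.189 0.09 ]]
side [[0.473 0.276 0.09 ]
 [0.577 0.178 0.09 ]
 [0.421 0.208 0.09 ]
 [0.5   0.127 0.09 ]]
se [[0.517 0.346 0.036]
 [0.66  0.236 0.036]]
grip [[0.565 0.308 0.06 ]
 [0.624 0.264 0.06 ]]
tt [[0.478 0.08  0.03 ]
 [0.575 0.382 0.03 ]
 [0.379 0.297 0.03 ]
 [0.659 0.168 0.03 ]]
pivot/knob side [[ 0.403 -0.136  0.043]] [[ 0.448 -0.142  0.072]] [[ 0.419 -0.142  0.072]]
```

Emit:
move_arm(series=[8.5,0,0,-2,0,0,10.4,8.5,0,0,-2,0,0,10.4,8.5,0,0,-2,0,0,10.4,8.5,0,0,-2,0,0,10.4,8.5,0,0,-2,0,0,10.4])

```text
time: 0.72
tool_pos: [0.1947, 0.6459, 0.3186]
tcp_rot: [1.782, 2.587, -0.002]
wrist_force: [0.2, 0.9, -0.5]
width: 0.997
grip_force: 0.0
```

Emit:
move_arm(series=[8.5,0,0,-2,0,0,10.4,8.5,0,0,-2,0,0,10.4,8.5,-4.5,3.5,0,0,0,0,8.5,-4.5,3.5,0,0,0,0,8.5,-4.5,3.5,0,0,0,0])

```text
time: 1.35
tool_pos: [0.3014, 0.5105, 0.3581]
tcp_rot: [2.212, 2.23, -0.001]
wrist_force: [0.7, 0.8, 0.2]
width: 0.997
grip_force: 0.0
```

Emit:
move_arm(series=[8.5,-4.5,3.5,0,0,0,0,8.5,-4.5,3.5,0,0,0,0,8.5,-4.5,3.5,0,0,0,0,8.5,-4.5,3.5,0,0,0,0,8.5,-4.5,3.5,0,0,0,0])

```text
time: 1.98
tool_pos: [0.4782, 0.2866, 0.3583]
tcp_rot: [-2.213, -2.23, 0.001]
wrist_force: [0.3, 0.2, -0.3]
width: 0.99
grip_force: 0.0
```

```bash
python3 - <<'E'
from h import *
go(.50,.21,.36,0)
C=cam("wrist");im=read_camera("wrist");cv2.imwrite("pics/w1.png",cv2.resize(im[:,:,::-1],(800,600),interpolation=cv2.INTER_CUBIC))
np.save("w1.npy",np.array([*C[0].ravel(),*C[1].ravel(),*C[2]])); print(-C[1].T@C[2])
E
```

```text
pos [0.4782 0.2866 0.3583] shift,turn [-7.68  2.13 -0.17] [-0.   0.   0.4] q6 0.49 w 84.1
[0.4778476  0.35577334 0.51374121]
```

View pics/w1.png

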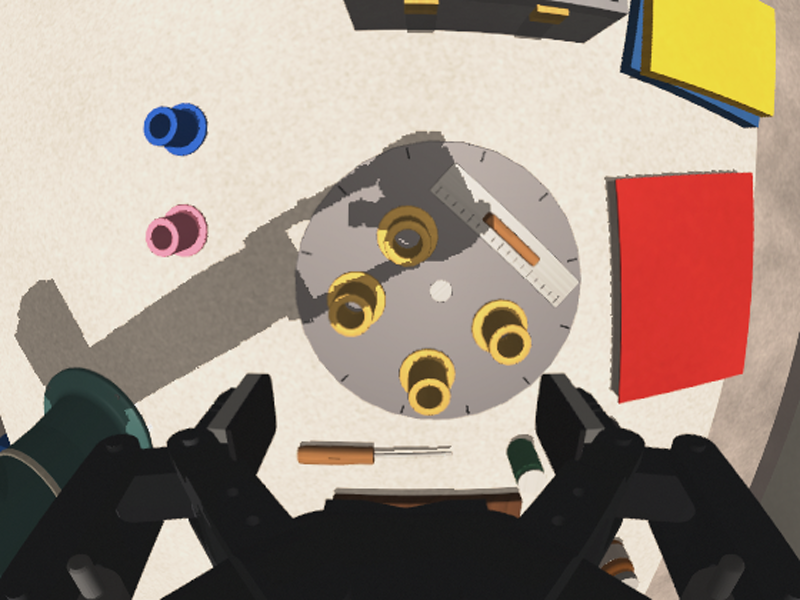

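```bash
python3 - <<'E'
from h import *
a=np.load("w1.npy");C=(a[:9].reshape(3,3),a[9:18].reshape(3,3),a[18:])
print(onplane("wrist",np.array([(408,241),(350,315),(509,343),(429,396)])*K,.09,C).round(4))
print("flange",onplane("wrist",np.array([(407,235),(356,302),(501,330),(427,376)])*K,.034,C).round(4))
print("grip",onplane("wrist",np.array([(490,215),(537,262)])*K,.06,C).round(4))
c=onplane("wrist",np.array([(452,167),(432,190),(556,306),(577,282)])*K,.036,C);print(c.round(4),c.mean(0))
print("ctr",onplane("wrist",np.array([(441,291)])*K,.03,C).round(4))
E
```

```text
[[0.4805 0.2933 0.09  ]
 [0.4254 0.2216 0.09  ]
 [0.5817 0.1935 0.09  ]
 [0.5035 0.1353 0.09  ]]
flange [[0.4798 0.2914 0.034 ]
 [0.4254 0.2186 0.034 ]
 [0.585  0.1876 0.034 ]
 [0.5039 0.1318 0.034 ]]
grip [[0.5613 0.3162 0.06  ]
 [0.6126 0.27   0.06  ]]
[[0.5249 0.3628 0.036 ]
 [0.5049 0.3386 0.036 ]
 [0.646  0.2163 0.036 ]
 [0.6684 0.2441 0.036 ]] [0.58606335 0.29046109 0.036     ]
ctr [[0.5169 0.2305 0.03  ]]
```

Emit:
move_arm(series=[0,-5.5,0,0,0,0,0,0,-5.5,0,0,0,0,0,0,-5.5,0,0,0,0,0,0,-5.5,0,0,0,0,0,0,-5.5,0,0,0,0,0])

```text
time: 2.65
tool_pos: [0.479, 0.0119, 0.3584]
tcp_rot: [-2.213, -2.23, 0.0]
wrist_force: [0.6, 0.2, -0.1]
width: -0.001
grip_force: 0.0
```

Emit:
move_arm(series=[0,-5.5,0,0,0,0,0,0,-5.5,0,0,0,0,0,0,-5.5,0,0,0,0,0,0,-5.5,0,0,0,0,0,0,-5.5,0,0,0,0,0])

```text
time: 3.28
tool_pos: [0.4812, -0.2631, 0.3584]
tcp_rot: [-2.213, -2.229, -0.0]
wrist_force: [0.4, 1.2, 0.5]
width: -0.0
grip_force: 0.0
```

```bash
python3 - <<'E'
from h import *
go(.50,.21,.36,0)
C=cam("wrist");im=read_camera("wrist");cv2.imwrite("pics/w2.png",cv2.resize(im[:,:,::-1],(800,600),interpolation=cv2.INTER_CUBIC))
np.save("w2.npy",np.array([*C[0].ravel(),*C[1].ravel(),*C[2]])); print(-C[1].T@C[2])
E
```

```text
pos [ 0.4812 -0.2631  0.3584] shift,turn [47.29  2.22 -0.14] [-0.  -0.   0.4] q6 -0.55 w -0.0
[ 0.48087596 -0.19408862  0.51383532]
```

View pics/w2.png

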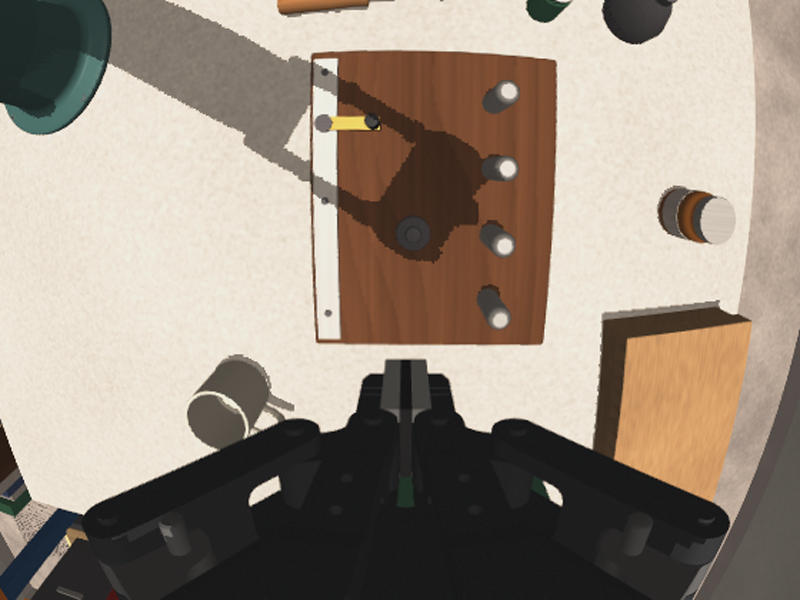

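```bash
python3 - <<'E'
from h import *
a=np.load("w2.npy");C=(a[:9].reshape(3,3),a[9:18].reshape(3,3),a[18:])
W=lambda p,z:onplane("wrist",np.array(p)*K,z,C)
t=W([(498,318),(504,245),(507,168),(509,91)],.105);print(t.round(4))
c=W([(313,53),(556,61),(543,343),(317,342)],.03);print(c.round(4),c.mean(0))
pts=np.array([[60,-105,105],[60,-35,105],[60,35,105],[60,105,105],[-130,160,30],[130,160,30],[130,-160,30],[-130,-160,30]])/1000
uv=np.array([(498,318),(504,245),(507,168),(509,91),(313,53),(556,61),(543,343),(317,342)])*K
def run(i):
    r=least_squares(lambda b:(proj("wrist",bw(b,pts[i]),C)-uv[i]).ravel(),[.51,-.22,0]);print(r.x,r.fun.round(1));return r.x
run(slice(0,4));b=run(slice(0,8))
print("pivot",W([(323,123)],.05),"knob",W([(372,121)],.072))
print("fence inner", W([(338,60),(340,330)],.039))
E
```

```text
[[ 0.5685 -0.3252  0.105 ]
 [ 0.5701 -0.2562  0.105 ]
 [ 0.5702 -0.1869  0.105 ]
 [ 0.5711 -0.1171  0.105 ]]
[[ 0.3836 -0.0631  0.03  ]
 [ 0.6397 -0.0644  0.03  ]
 [ 0.6401 -0.3794  0.03  ]
 [ 0.3825 -0.3793  0.03  ]] [ 0.5114828  -0.22154751  0.03      ]
[ 0.51002762 -0.22072154 -0.01124558] [ 0.2  0.8 -0.4  0.1  0.1 -0.4  0.1 -0.5]
[ 0.51067441 -0.22138126 -0.00324623] [ 1.3  0.9  0.3  0.3  0.4 -0.2 -0.1 -0.4 -1.5 -1.2  0.9 -1.5 -0.1  1.4
 -1.4  0.9]
pivot [[ 0.39877049 -0.14242387  0.05      ]] knob [[ 0.44912976 -0.14407885  0.072     ]]
fence inner [[ 0.4115127  -0.0746838   0.039     ]
 [ 0.41071422 -0.36138273  0.039     ]]
```

Emit:
move_arm(series=[0,1.7,-0.64,6,0,0,0,0,1.7,-0.64,6,0,0,0,0,1.7,-0.64,6,0,0,0,0,1.7,-0.64,6,0,0,0,0,1.7,-0.64,5.8,0,0,0])

```text
time: 3.95
tool_pos: [0.4483, -0.1759, 0.0596]
tcp_rot: [-2.213, -2.229, -0.0]
wrist_force: [0.2, -0.6, 0.0]
width: 0.0
grip_force: 0.0
```

Emit:
move_arm(series=[0,1.5,0,0,0,0,0,0,1.2,-0.3,0,0,0,0,0,1.2,-0.5,0,0,0,0,0,1.2,-0.6,0,0,0,0,0,0.8,-0.5,0,0,0,0])

```text
time: 4.58
tool_pos: [0.43, -0.1178, 0.0627]
tcp_rot: [2.211, 2.229, 0.002]
wrist_force: [0.2, 0.4, -0.5]
width: 0.003
grip_force: 0.0
```

```bash
python3 - <<'E'
from h import *
go(.452,-.118,.061,0); print(read_state()["wrist_force"])
C=cam("wrist");im=read_camera("wrist");cv2.imwrite("pics/w3.png",cv2.resize(im[:,:,::-1],(700,525),interpolation=cv2.INTER_CUBIC))
E
```

```text
pos [ 0.43   -0.1178  0.0627] shift,turn [-0.04  2.2   0.17] [0.1 0.  0.4] q6 -0.33 w 0.3
[ 0.17715182  0.43977277 -0.52717425]
```

View pics/w3.png

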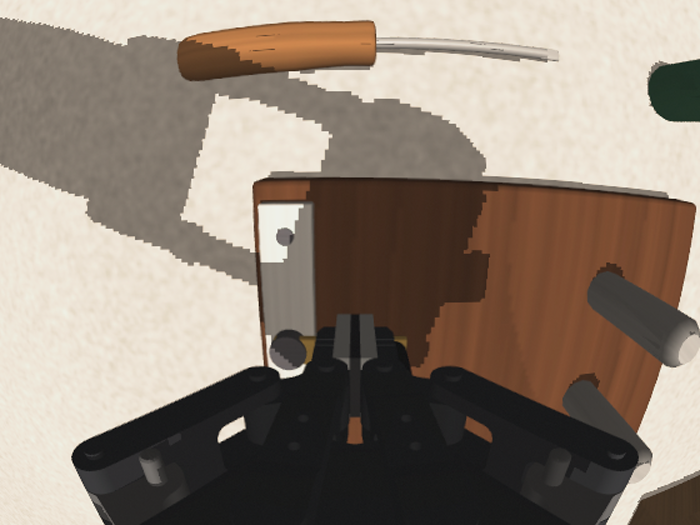

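```bash
python3 - <<'E'
from h import *
im=read_camera("side")[200:330,220:380];a=cv2.resize(im[:,:,::-1],(640,520),interpolation=cv2.INTER_CUBIC)
cv2.imwrite("pics/s3.png",a)
E
```

```text
(no output)
```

View pics/s3.png

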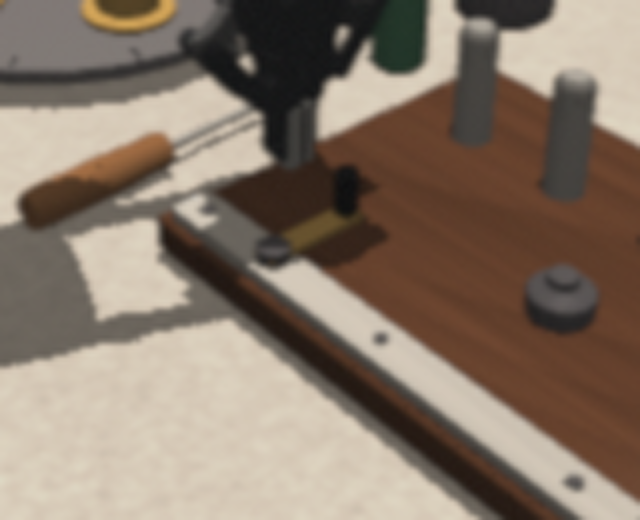

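```bash
python3 - <<'E'
from h import *
for P in ([.43,-.118,.055],[.43,-.118,.045],[.43,-.118,.065],[.449,-.143,.072],[.449,-.143,.046],[.398,-.143,.045]):
    q=proj("side",P)[0]; print(P,q.round(1),((q-[220,200])*4).round())
print(onplane("side",(np.array([347,170])/4+[220,200]),.072),onplane("side",(np.array([347,213])/4+[220,200]),.046),onplane("side",(np.array([272,245])/4+[220,200]),.046))
print(read_state()["wrist_force"],read_state()["q"])
E
```

```text
[0.43, -0.118, 0.055] [292.6 247.7] [290. 191.]
[0.43, -0.118, 0.045] [292.5 251.5] [290. 206.]
[0.43, -0.118, 0.065] [292.6 243.8] [291. 175.]
[0.449, -0.143, 0.072] [307.5 243. ] [350. 172.]
[0.449, -0.143, 0.046] [307.1 253.2] [348. 213.]
[0.398, -0.143, 0.045] [288.6 263. ] [274. 252.]
[[ 0.44898705 -0.14071702  0.072     ]] [[ 0.44823632 -0.14270236  0.046     ]] [[ 0.39990739 -0.13878672  0.046     ]]
[-0.46073101  0.22941247 -0.38833637] [-3.23379205e-01 -1.46278297e-02  2.23070269e+00  2.51277110e-05
  9.25141738e-01 -3.31510486e-01]
```

```bash
python3 - <<'E'
from h import *
a=np.load("w2.npy");M,r,t=a[:9].reshape(3,3),a[9:18].reshape(3,3),a[18:]
print(r.T[:,2])
for z in (.35,.358,.37,.38): print(z,onplane("wrist",np.array([(405,360)])*K,z,(M,r,t))[0].round(4), "tool y -.2631")
E
```

```text
[ 0.00117443 -0.27309263 -0.96198703]
0.35 [ 0.4812 -0.2637  0.35  ] tool y -.2631
0.358 [ 0.4812 -0.2603  0.358 ] tool y -.2631
0.37 [ 0.4812 -0.2552  0.37  ] tool y -.2631
0.38 [ 0.4811 -0.251   0.38  ] tool y -.2631
```

Emit:
move_arm(series=[0,0,0,-4,0,0,0,0,-3.5,1,0,0,0,0,0,-3,0.9,0,0,0,0,0,0,0,3,0,0,0,0,0,0,2.6,0,0,0])

```text
time: 5.3
tool_pos: [0.4495, -0.1842, 0.0452]
tcp_rot: [2.214, 2.227, 0.0]
wrist_force: [-0.2, 0.4, 0.8]
width: 0.0
grip_force: 0.0
```

Emit:
move_arm(series=[0,1.2,0,0,0,0,0,0,1.0,0,0,0,0,0,0,1.0,0,0,0,0,0,0,0.8,-0.2,0,0,0,0,0,0.8,-0.3,0,0,0,0])

```text
time: 5.92
tool_pos: [0.4444, -0.1347, 0.0464]
tcp_rot: [2.211, 2.229, 0.001]
wrist_force: [0.5, -0.8, -0.8]
width: -0.002
grip_force: 0.4
```

```bash
python3 - <<'E'
from h import *
go(.452,-.118,.061,0); print(read_state()["wrist_force"])
im=read_camera("wrist")[:,:,::-1]
im2=read_camera("side")[200:330,220:380,::-1]
cv2.imwrite("pics/w4.png",np.hstack([cv2.resize(im[170:330,180:380],(400,320)),cv2.resize(im2,(394,320),interpolation=cv2.INTER_CUBIC)]))
E
```

```text
pos [ 0.4444 -0.1347  0.0464] shift,turn [ 1.66  0.78 -1.46] [0.1 0.  0.5] q6 -0.36 w -0.2
[ 0.54079718 -0.78062508 -0.80580046]
```

View pics/w4.png

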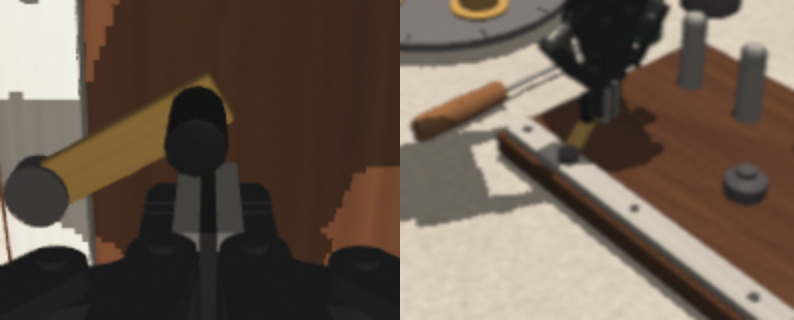

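Emit:
move_arm(series=[0,0.8,-0.4,0,0,0,0,0,0.7,-0.4,0,0,0,0,0,0.8,-0.6,0,0,0,0,0,1.0,-0.4,0,0,0,0,0,0.5,-0.6,0,0,0,0])

```text
time: 6.65
tool_pos: [0.4177, -0.1035, 0.0452]
tcp_rot: [2.199, 2.233, -0.018]
wrist_force: [-5.5, -38.0, -6.7]
width: 0.002
grip_force: 18.0
```

Emit:
move_arm(series=[0,0.4,-0.6,0,0,0,0,0,0,-0.4,0,0,0,0,0,0,0,0,0,0,0])

```text
time: 7.02
tool_pos: [0.4127, -0.1026, 0.0462]
tcp_rot: [2.192, 2.224, -0.011]
wrist_force: [4.8, -39.9, -17.9]
width: 0.0
grip_force: 19.8
```

```bash
python3 - <<'E'
from h import *
go(.452,-.118,.061,0); print(read_state()["wrist_force"])
im=read_camera("wrist")[:,:,::-1]
im2=read_camera("side")[200:330,220:380,::-1]
cv2.imwrite("pics/w5.png",np.hstack([cv2.resize(im[170:330,180:380],(400,320)),cv2.resize(im2,(394,320),interpolation=cv2.INTER_CUBIC)]))
E
```

```text
pos [ 0.4127 -0.1026  0.0462] shift,turn [-1.63  3.92 -1.42] [0.5 1.1 0.8] q6 -0.29 w 0.0
[  4.82700143 -39.91850371 -17.90555933]
```

View pics/w5.png

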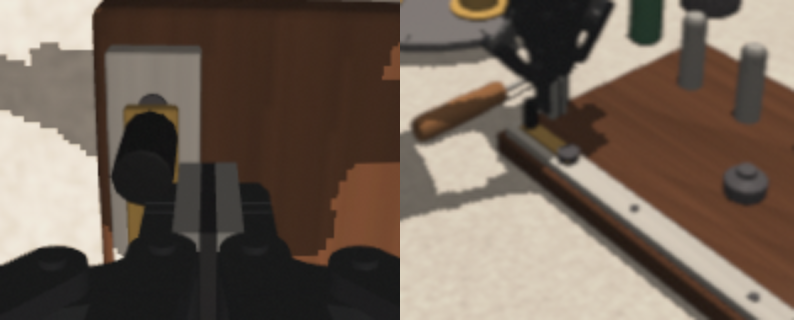

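Emit:
move_arm(series=[0,-1.5,0.8,0,0,0,0,0,0,1.2,0,0,0,0,0,2.0,0,0,0,0,0,0,0,-1.0,0,0,0,0,0,0,-1.0,0,0,0,0])

```text
time: 7.75
tool_pos: [0.4162, -0.0877, 0.0471]
tcp_rot: [2.207, 2.22, 0.018]
wrist_force: [28.1, 8.4, -16.3]
width: -0.001
grip_force: 13.9
```

```bash
python3 - <<'E'
from h import *
go(.478,.13,.16,0); print(read_state()["wrist_force"])
C=cam("wrist")
print(proj("wrist",[[.398,-.093,.072],[.398,-.143,.05]],C))
im=read_camera("wrist")[:,:,::-1]
cv2.imwrite("pics/w6.png",cv2.resize(im[170:330,180:380],(600,480)))
E
```

```text
pos [ 0.4162 -0.0877  0.0471] shift,turn [ 21.74   6.49 -11.18] [ 0.9 -0.   0.3] q6 -0.28 w -0.1
[ 28.14018922   8.4322149  -16.27713882]
[[244.54916615 289.24357384]
 [252.09630076 343.3503945 ]]
```

View pics/w6.png

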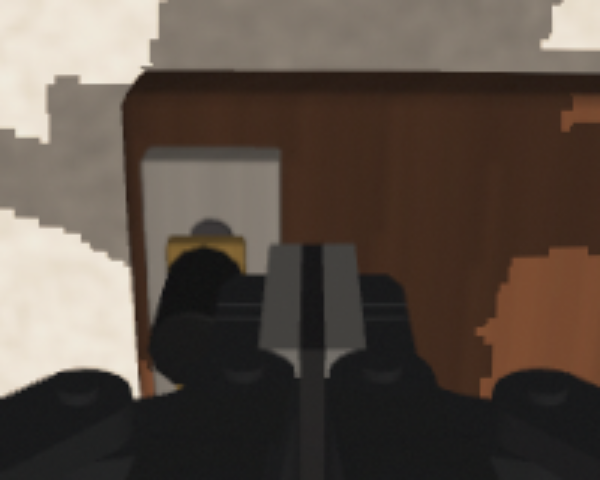

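Emit:
move_arm(series=[0,0,2,0,0,0,0,0,0,0,-6,0,0,0,0,2,0,-6,0,0,0,4,5,0.8,-5,0,0,0,8.5,5,0.8,-5,0,0,0])

```text
time: 8.43
tool_pos: [0.4419, 0.0204, 0.2542]
tcp_rot: [2.214, 2.228, 0.001]
wrist_force: [0.7, -0.6, 0.1]
width: 0.418
grip_force: 0.0
```

Emit:
move_arm(series=[8.5,5,1,-3,0,0,0,8.5,3,1,0,0,0,0,8.5,0,0,0,0,0,0])

```text
time: 8.8
tool_pos: [0.4617, 0.1013, 0.2828]
tcp_rot: [-2.209, -2.233, -0.001]
wrist_force: [-0.0, -0.3, -0.5]
width: 0.994
grip_force: 0.0
```

```bash
cat >> h.py <<'E'
from scipy.optimize import minimize
_a=np.linspace(0,2*np.pi,40,endpoint=False)
def ring(x,y,r,z): return np.c_[x+r*np.cos(_a),y+r*np.sin(_a),0*_a+z]
def snap():
    C=cam("wrist"); return C,read_camera("wrist")
def brass(im):
    h=cv2.cvtColor(im,cv2.COLOR_RGB2HSV); return ((h[...,0]>14)&(h[...,0]<32)&(h[...,1]>90)&(h[...,2]>25)).astype(np.uint8)
S=4
def sil(C,x,y,z0,shape):
    m=np.zeros((shape[0],shape[1]),np.uint8)
    for r,a,b in ((.032,0,.006),(.022,0,.060)):
        p=proj("wrist",np.r_[ring(x,y,r,z0+a),ring(x,y,r,z0+b)],C)
        cv2.fillConvexPoly(m,cv2.convexHull((p*16).astype(np.int32)),1,shift=4)
    return m
def fit(C,im,x0,y0,z0=.03):
    m=brass(im); big=np.zeros_like(m)
    p=proj("wrist",[[x0,y0,z0+.03]],C)[0]; 
    cv2.circle(big,tuple(int(v) for v in p),75,1,-1)
    def cost(v):
        s=sil(C,v[0],v[1],z0,m.shape); i=(s&m).sum(); return -i/((s|(m&cv2.dilate(s,np.ones((15,15)))))).sum()
    best=min(((cost((x0+dx,y0+dy)),x0+dx,y0+dy) for dx in np.arange(-.03,.031,.006) for dy in np.arange(-.03,.031,.006)))
    r=minimize(cost,best[1:],method="Nelder-Mead",options=dict(initial_simplex=np.array(best[1:])+np.array([[0,0],[.003,0],[0,.003]]),xatol=1e-4,fatol=1e-5))
    return r.x.round(4),round(-r.fun,3)
E
cat > look.py <<'E'
import sys
from h import *
go(.5035,.1335,.16,0)
C,im=snap()
for p in [(.480,.292),(.4254,.220),(.583,.190),(.5035,.1335)]: print(fit(C,im,*p))
E
python3 - <<'E'
from h import *
a=np.load("w1.npy");C=(a[:9].reshape(3,3),a[9:18].reshape(3,3),a[18:])
im=cv2.resize(cv2.imread("pics/w1.png"),(560,420),interpolation=cv2.INTER_AREA)[:,:,::-1].copy()
for p in [(.480,.292),(.4254,.220),(.583,.190),(.5035,.1335)]: print(fit(C,im,*p))
E
python3 look.py
```

```text
(array([0.4657, 0.2664]), np.float64(-8298130487498674.0))
(array([0.4363, 0.2477]), np.float64(-8176748259623028.0))
(array([0.5455, 0.1555]), np.float64(-8331862725252733.0))
(array([0.5425, 0.1591]), np.float64(-8313088811946621.0))
pos [0.4617 0.1013 0.2828] shift,turn [ 3.17  4.21 12.28] [ 0.  -0.   0.6] q6 0.15 w 84.5
(array([0.4699, 0.265 ]), np.float64(-5952482760151516.0))
(array([0.4374, 0.247 ]), np.float64(-6076002659324622.0))
(array([0.5502, 0.1599]), np.float64(-6161237165567653.0))
(array([0.5449, 0.1662]), np.float64(-6157124190156726.0))h.py:55: RuntimeWarning: overflow encountered in scalar negative
  s=sil(C,v[0],v[1],z0,m.shape); i=(s&m).sum(); return -i/((s|(m&cv2.dilate(s,np.ones((15,15)))))).sum()
h.py:55: RuntimeWarning: overflow encountered in scalar negative
  s=sil(C,v[0],v[1],z0,m.shape); i=(s&m).sum(); return -i/((s|(m&cv2.dilate(s,np.ones((15,15)))))).sum()
```

Unsigned overflow; fix.

```bash
sed -i 's/return -i\//return -float(i)\//' h.py
python3 - <<'E'
from h import *
a=np.load("w1.npy");C=(a[:9].reshape(3,3),a[9:18].reshape(3,3),a[18:])
im=cv2.resize(cv2.imread("pics/w1.png"),(560,420),interpolation=cv2.INTER_AREA)[:,:,::-1].copy()
for p in [(.480,.292),(.4254,.220),(.583,.190),(.5035,.1335)]: print(fit(C,im,*p))
E
python3 look.py
```

```text
(array([0.479 , 0.2914]), np.float64(0.824))
(array([0.4257, 0.2215]), np.float64(0.898))
(array([0.5839, 0.1908]), np.float64(0.927))
(array([0.5033, 0.1332]), np.float64(0.929))
pos [0.4612 0.1001 0.2822] shift,turn [ 3.31  4.28 12.21] [-0.1  0.   0.6] q6 0.15 w 84.6
(array([0.4796, 0.2927]), np.float64(0.923))
(array([0.4248, 0.2206]), np.float64(0.832))
(array([0.5819, 0.1915]), np.float64(0.901))
(array([0.5035, 0.1349]), np.float64(0.825))
```

Emit:
move_arm(series=[8.5,1.68,2.13,0,0,0,0.6,8.5,1.68,2.13,2,0,0,0,8.5,0,0,6,0,0,0,8.5,0,0,6,0,0,0,8.5,0,0,5,0,0,0])

```text
time: 9.52
tool_pos: [0.5027, 0.1315, 0.0897]
tcp_rot: [-2.226, -2.215, 0.004]
wrist_force: [0.7, 0.7, -0.1]
width: 0.996
grip_force: 0.0
```

Emit:
move_arm(series=[8.5,0,0,3,0,0,0,8.5,0,0,0.8,0,0,0,3.5,0,0,0,0,0,0,3.5,0,0,0,0,0,0,3.5,0,0,0,0,0,0], grip_force=60)

```text
time: 10.15
tool_pos: [0.5066, 0.1335, 0.057]
tcp_rot: [2.223, 2.216, 0.005]
wrist_force: [-1.0, -1.3, 4.6]
width: 0.482
grip_force: 61.2
```

Emit:
move_arm(series=[3.5,0,0,0,0,0,0,3.5,0,0,0,0,0,0,3.5,0,0,-3,0,0,0,3.5,0,0,-4,0,0,0,3.5,0,0,-4,0,0,0])

```text
time: 10.78
tool_pos: [0.504, 0.1333, 0.1657]
tcp_rot: [-2.224, -2.218, 0.001]
wrist_force: [0.1, -0.2, -1.4]
width: 0.487
grip_force: 61.6
```

```bash
cat > held.py <<'E'
from h import *
go(.570,-.325,.165,0); s=read_state(); print(s["wrist_force"].round(1),s["grip_force"])
C,im=snap(); p=s["tool_pos"]
for dz in (.020,.024,.028): print(dz,[(f[0]-p[:2]).round(4).tolist()+[f[1]] for f in [fit(C,im,p[0],p[1],p[2]-dz)]])
cv2.imwrite("pics/h.png",im[:,:,::-1])
E
python3 held.py
```

```text
pos [0.504  0.1333 0.1657] shift,turn [-45.82   6.73   0.07] [-0.   0.  -0.2] q6 0.21 w 41.4
[ 0.1 -0.2 -1.4] 61.5942420065403
0.02 [[0.0003, 0.001, np.float64(0.857)]]
0.024 [[0.0002, 0.0003, np.float64(0.902)]]
0.028 [[0.0002, -0.0003, np.float64(0.947)]]
```

View pics/h.png

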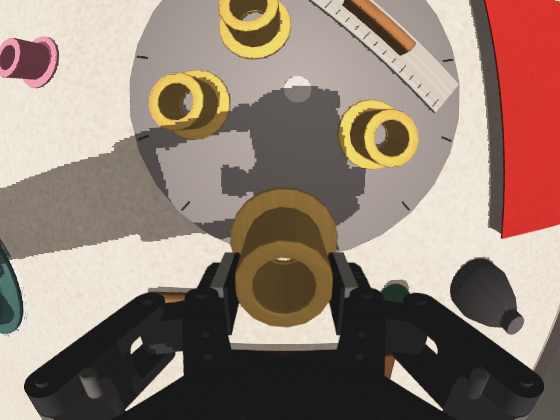

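Emit:
move_arm(series=[3.5,-5.1,0.72,0,0,0,0,3.5,-5.1,0.72,0,0,0,0,3.5,-5.1,0.72,0,0,0,0,3.5,-5.1,0.72,0,0,0,0,3.5,-5.1,0.72,0,0,0,0])

```text
time: 11.45
tool_pos: [0.5397, -0.1233, 0.1646]
tcp_rot: [2.224, 2.218, 0.001]
wrist_force: [0.8, 0.5, -1.9]
width: 0.489
grip_force: 61.6
```

Emit:
move_arm(series=[3.5,-5.1,0.72,0,0,0,0,3.5,-5.1,0.72,0,0,0,0,3.5,-5.1,0.72,0,0,0,0,3.5,-5.1,0.72,0,0,0,0,3.5,0,0,0,0,0,0])

```text
time: 12.08
tool_pos: [0.5679, -0.3296, 0.1642]
tcp_rot: [2.228, 2.213, -0.001]
wrist_force: [-0.2, 0.7, -2.5]
width: 0.486
grip_force: 61.6
```

```bash
python3 - <<'E'
from h import *
go(.569,-.326,.056,0)
C,im=snap()
# pillars detected in current view: predicted tops and feet
for y,x in ((-.256,.5697),(-.1865,.5703),(-.117,.571)):
    print(proj("wrist",[[x,y,.105],[x,y,.03]],C).round(1).tolist())
cv2.imwrite("pics/p0.png",cv2.resize(im[40:300,180:480,::-1],(690,598),interpolation=cv2.INTER_CUBIC))
E
```

```text
pos [ 0.5679 -0.3296  0.1642] shift,turn [ 0.37  0.1  10.82] [ 0.   0.1 -0.4] q6 -0.56 w 41.3
[[285.5, 114.2], [285.0, 115.9]]
[[285.7, 13.0], [285.2, 39.6]]
[[285.9, -70.8], [285.4, -28.7]]
```

View pics/p0.png

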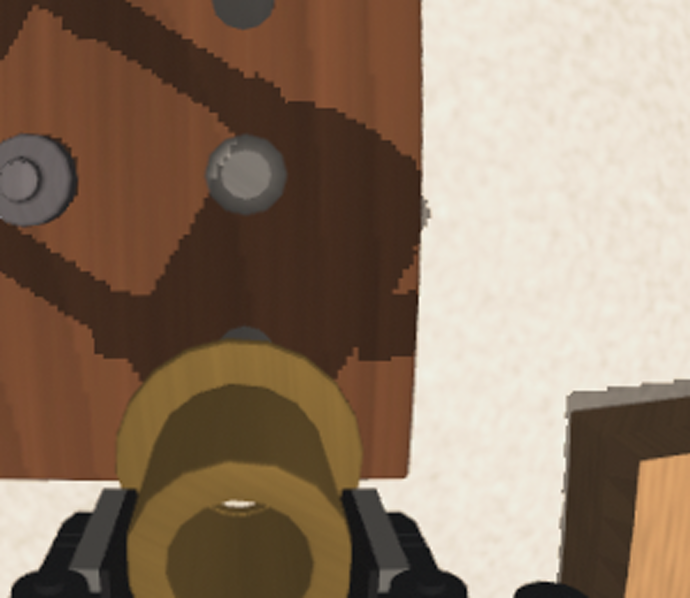

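Emit:
move_arm(series=[3.5,0.26,0.2,0,0,0,0,3.5,0,0,1.5,0,0,0,3.5,0,0,1.5,0,0,0,3.5,0,0,1,0,0,0,3.5,0,0,1,0,0,0])

```text
time: 12.75
tool_pos: [0.5705, -0.3245, 0.1148]
tcp_rot: [2.222, 2.217, -0.002]
wrist_force: [0.2, -3.4, 1.3]
width: 0.486
grip_force: 61.9
```

Emit:
move_arm(series=[3.5,0,0,1,0,0,0,3.5,0,0,1,0,0,0,3.5,0,0,1,0,0,0,3.5,0,0,1,0,0,0,3.5,0,0,0.8,0,0,0])

```text
time: 13.38
tool_pos: [0.5705, -0.3256, 0.0671]
tcp_rot: [2.222, 2.215, -0.002]
wrist_force: [-0.2, -7.1, 3.0]
width: 0.486
grip_force: 62.2
```

Emit:
move_arm(series=[3.5,-0.12,0,0.4,0,0,0,3.5,0,0,0.3,0,0,0,3.5,0,0,0.2,0,0,0,3.5,0,0,0.1,0,0,0,3.5,0,0,0.1,0,0,0])

```text
time: 14.0
tool_pos: [0.5704, -0.3258, 0.0571]
tcp_rot: [2.223, 2.216, -0.001]
wrist_force: [-2.6, -4.7, 9.9]
width: 0.488
grip_force: 62.9
```

Emit:
move_arm(series=[3.5,0,0,0.1,0,0,0,3.5,0,0,0.1,0,0,0,3.5,0,0,0,0,0,0])

```text
time: 14.38
tool_pos: [0.5704, -0.3259, 0.057]
tcp_rot: [2.223, 2.216, -0.001]
wrist_force: [-6.3, -2.1, 16.2]
width: 0.487
grip_force: 63.5
```

Emit:
move_arm(series=[8.5,0,0,0,0,0,0,8.5,0,0,0,0,0,0,8.5,0,0,-4,0,0,0,8.5,0,0,-5,0,0,0,8.5,0,0,-5,0,0,0])

```text
time: 15.0
tool_pos: [0.5693, -0.3233, 0.1933]
tcp_rot: [-2.222, -2.216, -0.0]
wrist_force: [0.7, -0.2, -0.2]
width: 0.995
grip_force: 0.0
```

Emit:
move_arm(series=[8.5,4,-0.8,-4,0,0,0,8.5,5.4,-0.8,-4,0,0,0,8.5,5.4,-0.8,0,0,0,0,8.5,5.4,-0.8,0,0,0,0,8.5,5.4,-0.8,0,0,0,0])

```text
time: 15.62
tool_pos: [0.5303, -0.0702, 0.2696]
tcp_rot: [-2.224, -2.217, 0.0]
wrist_force: [1.4, 0.8, -0.1]
width: 0.999
grip_force: 0.0
```

Emit:
move_arm(series=[8.5,5.4,-0.8,0,0,0,0,8.5,5.4,-0.8,0,0,0,0,8.5,5.4,-0.8,0,0,0,0,8.5,4,0,0,0,0,0,8.5,0,0,0,0,0,0])

```text
time: 16.25
tool_pos: [0.5068, 0.1324, 0.2695]
tcp_rot: [-2.218, -2.222, 0.002]
wrist_force: [-0.8, 0.2, 0.3]
width: 0.996
grip_force: 0.0
```

```bash
cat > look.py <<'E'
from h import *
go(.5819,.1915,.0555,0)
C,im=snap()
for p in [(.480,.292),(.4254,.220),(.583,.190)]: print(fit(C,im,*p))
E
python3 look.py
```

```text
pos [0.5068 0.1324 0.2695] shift,turn [ 5.88  7.57 21.38] [-0.1 -0.   0.1] q6 0.21 w 84.6
(array([0.4785, 0.2902]), np.float64(0.873))
(array([0.4259, 0.2197]), np.float64(0.871))
(array([0.5831, 0.1919]), np.float64(0.855))
```

Emit:
move_arm(series=[8.5,2.9,3.8,0,0,0,0,8.5,3,3.8,2,0,0,0,8.5,0,0,6,0,0,0,8.5,0,0,5,0,0,0,8.5,0,0,5,0,0,0])

```text
time: 16.92
tool_pos: [0.5838, 0.1868, 0.0882]
tcp_rot: [-2.226, -2.216, 0.002]
wrist_force: [1.0, -0.3, -0.0]
width: 0.995
grip_force: 0.0
```

Emit:
move_arm(series=[8.5,0,0,2.5,0,0,0,8.5,0,0,0.8,0,0,0,3.5,0,0,0,0,0,0,3.5,0,0,0,0,0,0,3.5,0,0,0,0,0,0], grip_force=60)

```text
time: 17.55
tool_pos: [0.586, 0.1889, 0.0601]
tcp_rot: [2.224, 2.217, 0.006]
wrist_force: [-0.4, 0.9, 2.7]
width: 0.493
grip_force: 60.5
```

Emit:
move_arm(series=[3.5,0,0,0,0,0,0,3.5,0,0,0,0,0,0,3.5,0,0,-3,0,0,0,3.5,0,0,-4,0,0,0,3.5,0,0,-4,0,0,0])

```text
time: 18.18
tool_pos: [0.5835, 0.1882, 0.1683]
tcp_rot: [-2.224, -2.218, 0.001]
wrist_force: [1.2, 0.2, -2.1]
width: 0.491
grip_force: 61.4
```

```bash
sed -i 's/go(.570,-.325,.165,0)/go(.5705,-.257,.056,0)/; s/(.020,.024,.028)/(.026,.029)/' held.py
sed -i '/imwrite/d' held.py; python3 held.py
```

```text
pos [0.5835 0.1882 0.1683] shift,turn [-44.52  -1.17  11.25] [-0.   0.  -0.2] q6 0.27 w 41.8
[ 1.2  0.2 -2.1] 61.41809659078717
0.026 [[-0.0006, 0.0048, np.float64(0.889)]]
0.029 [[0.0002, 0.0035, np.float64(0.924)]]
```

Emit:
move_arm(series=[3.5,-5.2,-0.15,0,0,0,0,3.5,-5.2,-0.15,0,0,0,0,3.5,-5.2,-0.15,0,0,0,0,3.5,-5.2,-0.15,0,0,0,0,3.5,-5.2,-0.15,0,0,0,0])

```text
time: 18.85
tool_pos: [0.5753, -0.0732, 0.1673]
tcp_rot: [2.224, 2.218, -0.0]
wrist_force: [0.2, -0.5, -2.4]
width: 0.492
grip_force: 61.4
```

Emit:
move_arm(series=[3.5,-5.2,-0.15,0,0,0,0,3.5,-5.2,-0.15,0,0,0,0,3.5,-5.2,-0.15,0,0,0,0,3.5,-3.2,-0.1,0,0,0,0,3.5,0,0,0,0,0,0])

```text
time: 19.48
tool_pos: [0.5692, -0.262, 0.1671]
tcp_rot: [2.228, 2.214, -0.001]
wrist_force: [-0.2, 0.3, -2.2]
width: 0.49
grip_force: 61.4
```

```bash
python3 - <<'E'
from h import *
go(.5705,-.2605,.06,0)
E
```

```text
pos [ 0.5692 -0.262   0.1671] shift,turn [ 0.16  0.14 10.71] [-0.   0.  -0.4] q6 -0.46 w 41.6
```

Emit:
move_arm(series=[3.5,-0.05,0,0.5,0,0,0,3.5,0,0,1.5,0,0,0,3.5,0,0,1.5,0,0,0,3.5,0,0,1,0,0,0,3.5,0,0,1,0,0,0])

```text
time: 20.1
tool_pos: [0.5696, -0.2596, 0.1115]
tcp_rot: [-2.224, -2.218, 0.0]
wrist_force: [-0.1, 0.3, -1.2]
width: 0.493
grip_force: 61.4
```

Emit:
move_arm(series=[3.5,0,0,1,0,0,0,3.5,0,0,1,0,0,0,3.5,0,0,1,0,0,0,3.5,0,0,1,0,0,0,3.5,0,0,0.4,0,0,0])

```text
time: 20.72
tool_pos: [0.5693, -0.26, 0.0676]
tcp_rot: [-2.224, -2.217, 0.001]
wrist_force: [0.1, -0.8, -2.1]
width: 0.49
grip_force: 61.4
```

Emit:
move_arm(series=[3.5,0,0,0.3,0,0,0,3.5,0,0,0.2,0,0,0,3.5,0,0,0.2,0,0,0,3.5,0,0,0.2,0,0,0,3.5,0,0,0.1,0,0,0])

```text
time: 21.35
tool_pos: [0.57, -0.2603, 0.0601]
tcp_rot: [2.225, 2.218, 0.0]
wrist_force: [-4.4, 2.5, 10.0]
width: 0.486
grip_force: 62.4
```

Emit:
move_arm(series=[3.5,0,0,0.1,0,0,0,3.5,0,0,0.1,0,0,0,3.5,0,0,0,0,0,0])

```text
time: 21.72
tool_pos: [0.57, -0.2604, 0.0601]
tcp_rot: [2.224, 2.218, 0.0]
wrist_force: [-7.0, 3.7, 16.1]
width: 0.494
grip_force: 63.0
```

Emit:
move_arm(series=[8.5,0,0,0,0,0,0,8.5,0,0,0,0,0,0,8.5,0,0,-4,0,0,0,8.5,0,0,-5,0,0,0,8.5,0,0,-5,0,0,0])

```text
time: 22.35
tool_pos: [0.5694, -0.26, 0.1972]
tcp_rot: [-2.224, -2.217, 0.001]
wrist_force: [0.1, 0.4, 0.5]
width: 0.993
grip_force: 0.0
```

Emit:
move_arm(series=[8.5,4,-1,-4,0,0,0,8.5,5,-1.2,-4,0,0,0,8.5,5.4,-1.2,0,0,0,0,8.5,5.4,-1.2,0,0,0,0,8.5,5.4,-1.2,0,0,0,0])

```text
time: 22.98
tool_pos: [0.5125, -0.0084, 0.2749]
tcp_rot: [2.225, 2.217, 0.001]
wrist_force: [1.0, 0.4, 0.1]
width: 0.997
grip_force: 0.0
```

Emit:
move_arm(series=[8.5,5.4,-1.2,0,0,0,0,8.5,5.4,-1.2,0,0,0,0,8.5,5.4,-1.2,0,0,0,0,8.5,3,-0.6,0,0,0,0,8.5,0,0,0,0,0,0])

```text
time: 23.6
tool_pos: [0.471, 0.184, 0.2746]
tcp_rot: [-2.22, -2.222, 0.0]
wrist_force: [0.9, -0.8, -0.4]
width: 0.999
grip_force: 0.0
```

```bash
sed -i 's/,(.583,.190)\]/]/; s/.5819,.1915/.4255,.2205/' look.py; python3 look.py
```

```text
pos [0.471  0.184  0.2746] shift,turn [ 3.65 -4.54 21.92] [-0. -0.  0.] q6 0.32 w 84.9
(array([0.4778, 0.2901]), np.float64(0.801))
(array([0.4261, 0.2194]), np.float64(0.826))
```

Emit:
move_arm(series=[8.5,1.8,-2.2,0,0,0,0,8.5,1.9,-2.25,2,0,0,0,8.5,0,0,6,0,0,0,8.5,0,0,5,0,0,0,8.5,0,0,5,0,0,0])

```text
time: 24.28
tool_pos: [0.4277, 0.2179, 0.0936]
tcp_rot: [2.226, 2.216, 0.001]
wrist_force: [0.8, 0.4, 0.4]
width: 0.991
grip_force: 0.0
```

Emit:
move_arm(series=[8.5,0,0,2.5,0,0,0,8.5,0,0,1.3,0,0,0,3.5,0,0,0,0,0,0,3.5,0,0,0,0,0,0,3.5,0,0,0,0,0,0], grip_force=60)

```text
time: 24.9
tool_pos: [0.4287, 0.2199, 0.059]
tcp_rot: [2.224, 2.217, 0.005]
wrist_force: [-0.9, -1.6, 4.3]
width: 0.488
grip_force: 60.9
```

Emit:
move_arm(series=[3.5,0,0,0,0,0,0,3.5,0,0,0,0,0,0,3.5,0,0,-3,0,0,0,3.5,0,0,-4,0,0,0,3.5,0,0,-4,0,0,0])

```text
time: 25.52
tool_pos: [0.427, 0.2193, 0.1683]
tcp_rot: [2.224, 2.218, 0.001]
wrist_force: [0.5, 0.8, -1.6]
width: 0.488
grip_force: 61.5
```

```bash
python3 held.py
```

```text
pos [0.427  0.2193 0.1683] shift,turn [-47.59  14.48  11.23] [ 0.  -0.  -0.2] q6 0.43 w 41.5
[ 0.5  0.8 -1.6] 61.47202245891094
0.026 [[0.0002, -0.0006, np.float64(0.902)]]
0.029 [[0.0, -0.0012, np.float64(0.936)]]
```

Emit:
move_arm(series=[3.5,-4.5,1.6,0,0,0,0,3.5,-4.5,1.6,0,0,0,0,3.5,-4.5,1.6,0,0,0,0,3.5,-4.5,1.6,0,0,0,0,3.5,-4.5,1.6,0,0,0,0])

```text
time: 26.2
tool_pos: [0.507, -0.0074, 0.1673]
tcp_rot: [2.224, 2.218, 0.001]
wrist_force: [0.8, 0.4, -2.7]
width: 0.489
grip_force: 61.5
```

Emit:
move_arm(series=[3.5,-4.5,1.6,0,0,0,0,3.5,-4.5,1.6,0,0,0,0,3.5,-4.5,1.6,0,0,0,0,3.5,-4.5,1.6,0,0,0,0,3.5,0,0,0,0,0,0])

```text
time: 26.82
tool_pos: [0.571, -0.1894, 0.1671]
tcp_rot: [2.227, 2.213, 0.0]
wrist_force: [-0.1, -0.0, -2.6]
width: 0.485
grip_force: 61.5
```

Emit:
move_arm(series=[3.5,0,0,0,0,0,0,3.5,0,0,1,0,0,0])

```text
time: 27.08
tool_pos: [0.5704, -0.1853, 0.1575]
tcp_rot: [2.223, 2.218, 0.002]
wrist_force: [-0.7, 0.9, -1.9]
width: 0.488
grip_force: 61.5
```

Emit:
move_arm(series=[3.5,-0.05,0,1.5,0,0,0,3.5,0,0,1.5,0,0,0,3.5,0,0,1,0,0,0,3.5,0,0,1,0,0,0,3.5,0,0,1,0,0,0])

```text
time: 27.7
tool_pos: [0.57, -0.1866, 0.0963]
tcp_rot: [-2.225, -2.218, -0.0]
wrist_force: [-0.1, 0.4, -0.8]
width: 0.488
grip_force: 61.5
```

Emit:
move_arm(series=[3.5,0,0,1,0,0,0,3.5,0,0,1,0,0,0,3.5,0,0,1,0,0,0,3.5,0,0,0.2,0,0,0,3.5,0,0,0.2,0,0,0])

```text
time: 28.32
tool_pos: [0.5701, -0.1867, 0.0629]
tcp_rot: [2.225, 2.218, 0.0]
wrist_force: [0.5, 0.4, -2.3]
width: 0.487
grip_force: 61.5
```

Emit:
move_arm(series=[3.5,0,0,0.2,0,0,0,3.5,0,0,0.2,0,0,0,3.5,0,0,0.1,0,0,0,3.5,0,0,0.1,0,0,0,3.5,0,0,0,0,0,0])

```text
time: 28.95
tool_pos: [0.5703, -0.1869, 0.059]
tcp_rot: [2.224, 2.218, 0.0]
wrist_force: [-4.3, 1.7, 9.5]
width: 0.489
grip_force: 62.6
```

Emit:
move_arm(series=[8.5,0,0,0,0,0,0,8.5,0,0,0,0,0,0,8.5,0,0,-4,0,0,0,8.5,0,0,-5,0,0,0,8.5,0,0,-5,0,0,0])

```text
time: 29.58
tool_pos: [0.5696, -0.1865, 0.1977]
tcp_rot: [-2.224, -2.217, 0.001]
wrist_force: [0.2, -1.3, -0.3]
width: 0.996
grip_force: 0.0
```

Emit:
move_arm(series=[8.5,4,-1,-4,0,0,0,8.5,5,-1.2,-4,0,0,0,8.5,5.4,-1.2,0,0,0,0,8.5,5.4,-1.2,0,0,0,0,8.5,5.4,-1.2,0,0,0,0])

```text
time: 30.2
tool_pos: [0.5127, 0.0651, 0.2754]
tcp_rot: [2.225, 2.217, 0.001]
wrist_force: [0.3, 0.9, -0.2]
width: 0.998
grip_force: 0.0
```

Emit:
move_arm(series=[8.5,5.4,-1.2,0,0,0,0,8.5,5.4,-1.2,0,0,0,0,8.5,4.0,-1,0,0,0,0,8.5,0,0,0,0,0,0,8.5,0,0,0,0,0,0])

```text
time: 30.82
tool_pos: [0.4797, 0.2113, 0.2751]
tcp_rot: [2.224, 2.218, -0.001]
wrist_force: [-0.8, -0.2, -0.7]
width: 0.998
grip_force: 0.0
```

```bash
sed -i 's/,(.4254,.220)\]/]/; s/go(.4255,.2205/go(.478,.290/' look.py; python3 look.py
```

```text
pos [0.4797 0.2113 0.2751] shift,turn [ 7.89 -0.18 21.95] [-0.   0.  -0.1] q6 0.37 w 84.8
(array([0.4786, 0.2901]), np.float64(0.774))
```

Emit:
move_arm(series=[8.5,4,-0.1,0,0,0,0,8.5,3.95,0,2,0,0,0,8.5,0,0,6,0,0,0,8.5,0,0,5,0,0,0,8.5,0,0,5,0,0,0])

```text
time: 31.5
tool_pos: [0.4796, 0.2897, 0.0938]
tcp_rot: [2.227, 2.216, 0.001]
wrist_force: [-0.5, 0.2, -0.3]
width: 0.996
grip_force: 0.0
```

Emit:
move_arm(series=[8.5,0,0,2.5,0,0,0,8.5,0,0,1.3,0,0,0,3.5,0,0,0,0,0,0,3.5,0,0,0,0,0,0,3.5,0,0,0,0,0,0], grip_force=60)

```text
time: 32.12
tool_pos: [0.4809, 0.2921, 0.0597]
tcp_rot: [2.224, 2.217, 0.007]
wrist_force: [0.5, 1.5, 2.2]
width: 0.492
grip_force: 60.5
```

Emit:
move_arm(series=[3.5,0,0,0,0,0,0,3.5,0,0,0,0,0,0,3.5,0,0,-3,0,0,0,3.5,0,0,-4,0,0,0,3.5,0,0,-4,0,0,0])

```text
time: 32.75
tool_pos: [0.4782, 0.2908, 0.168]
tcp_rot: [-2.224, -2.218, 0.002]
wrist_force: [0.1, 0.3, -1.3]
width: 0.489
grip_force: 61.4
```

```bash
python3 held.py
```

```text
pos [0.4782 0.2908 0.168 ] shift,turn [-54.75   9.39  11.23] [-0.1  0.  -0.2] q6 0.5 w 41.6
[ 0.1  0.3 -1.3] 61.41238069161773
0.026 [[0.0003, -0.0014, np.float64(0.894)]]
0.029 [[0.0003, -0.0018, np.float64(0.928)]]
```

Emit:
move_arm(series=[3.5,-5.1,1.16,0,0,0,0,3.5,-5.1,1.16,0,0,0,0,3.5,-5.1,1.16,0,0,0,0,3.5,-5.1,1.16,0,0,0,0,3.5,-5.1,1.16,0,0,0,0])

```text
time: 33.42
tool_pos: [0.5359, 0.0344, 0.167]
tcp_rot: [2.224, 2.218, 0.0]
wrist_force: [-0.4, -0.5, -1.7]
width: 0.494
grip_force: 61.4
```

Emit:
move_arm(series=[3.5,-5.1,1.16,0,0,0,0,3.5,-5.1,1.16,0,0,0,0,3.5,-5.0,1.16,0,0,0,0,3.5,0,0,0,0,0,0,3.5,0,0,1,0,0,0])

```text
time: 34.05
tool_pos: [0.5707, -0.1161, 0.1574]
tcp_rot: [2.225, 2.217, 0.001]
wrist_force: [-0.1, 0.9, -1.9]
width: 0.493
grip_force: 61.4
```

Emit:
move_arm(series=[3.5,0,0,1,0,0,0])

```text
time: 34.17
tool_pos: [0.5698, -0.1149, 0.1461]
tcp_rot: [-2.223, -2.219, 0.001]
wrist_force: [-0.7, -0.1, -2.7]
width: 0.491
grip_force: 61.4
```

Emit:
move_arm(series=[3.5,-0.08,0.05,1,0,0,0,3.5,0,0,1,0,0,0,3.5,0,0,1,0,0,0,3.5,0,0,1,0,0,0,3.5,0,0,1,0,0,0])

```text
time: 34.8
tool_pos: [0.571, -0.117, 0.0967]
tcp_rot: [2.225, 2.218, 0.0]
wrist_force: [0.9, 1.0, -1.2]
width: 0.487
grip_force: 61.4
```

Emit:
move_arm(series=[3.5,0,0,1,0,0,0,3.5,0,0,1,0,0,0,3.5,0,0,1,0,0,0,3.5,0,0,0.2,0,0,0,3.5,0,0,0.2,0,0,0])

```text
time: 35.42
tool_pos: [0.5711, -0.117, 0.0633]
tcp_rot: [2.225, 2.218, 0.0]
wrist_force: [-0.4, -0.6, -0.9]
width: 0.486
grip_force: 61.4
```

Emit:
move_arm(series=[3.5,0,0,0.2,0,0,0,3.5,0,0,0.2,0,0,0,3.5,0,0,0.1,0,0,0,3.5,0,0,0.1,0,0,0,3.5,0,0,0,0,0,0])

```text
time: 36.05
tool_pos: [0.5712, -0.117, 0.0597]
tcp_rot: [2.225, 2.218, 0.0]
wrist_force: [-5.6, 2.1, 10.7]
width: 0.488
grip_force: 62.6
```

Emit:
move_arm(series=[8.5,0,0,0,0,0,0,8.5,0,0,0,0,0,0,8.5,0,0,-4,0,0,0,8.5,0,0,-5,0,0,0,8.5,0,0,-5,0,0,0])

```text
time: 36.67
tool_pos: [0.5708, -0.117, 0.1982]
tcp_rot: [-2.225, -2.218, 0.001]
wrist_force: [-0.0, 0.5, -0.8]
width: 0.998
grip_force: 0.0
```

Emit:
move_arm(series=[8.5,4,0,-4,0,0,0,8.5,5,0,-4,0,0,0,8.5,5.4,0,0,0,0,0,8.5,5.4,0,0,0,0,0,8.5,5.4,0,0,0,0,0])

```text
time: 37.3
tool_pos: [0.5718, 0.1354, 0.2765]
tcp_rot: [2.225, 2.217, 0.001]
wrist_force: [0.7, -0.4, -0.4]
width: 0.993
grip_force: 0.0
```

Emit:
move_arm(series=[8.5,5.4,0,0,0,0,0,8.5,1,0,0,0,0,0,8.5,0,0,0,0,0,0,8.5,0,0,0,0,0,0])

```text
time: 37.8
tool_pos: [0.5721, 0.1965, 0.2762]
tcp_rot: [2.226, 2.216, -0.001]
wrist_force: [0.0, -0.3, -0.5]
width: 0.992
grip_force: 0.0
```

```bash
python3 - <<'E'
from h import *
go(.586,.291,.1,None)
C,im=snap(); h=cv2.cvtColor(im,cv2.COLOR_RGB2HSV)
m=((h[...,0]>4)&(h[...,0]<16)&(h[...,1]>90)&(h[...,2]>50)).astype(np.uint8)
p=proj("wrist",[[.586,.291,.06]],C)[0];print(p)
n,l,st,ce=cv2.connectedComponentsWithStats(m)
for i in range(1,n):
    if st[i,4]>150: print(st[i],ce[i])
i=min((i for i in range(1,n) if st[i,4]>150),key=lambda i:np.hypot(*(ce[i]-p)))
ys,xs=np.nonzero(l==i); r=cv2.minAreaRect(np.c_[xs,ys].astype(np.float32)); bx=cv2.boxPoints(r)
W=onplane("wrist",bx,.06,C); print(W.round(4), onplane("wrist",[r[0]],.05,C))
np.savez("se.npz",M=C[0],r=C[1],t=C[2],im=im)
cv2.imwrite("pics/se.png",im[:,:,::-1])
E
```

```text
pos [0.5721 0.1965 0.2762] shift,turn [ 9.47  1.35 17.62] q6 0.29 w 84.3
[295.75549667  98.80315906]
[270  76  51  45 639] [295.00625978  98.07198748]
[ 186  339  142   24 1588] [249.64231738 347.70654912]
[[0.5554 0.3095 0.06  ]
 [0.5631 0.3189 0.06  ]
 [0.6154 0.2745 0.06  ]
 [0.6077 0.265  0.06  ]] [[0.58561502 0.29242182 0.05      ]]
```

View pics/se.png

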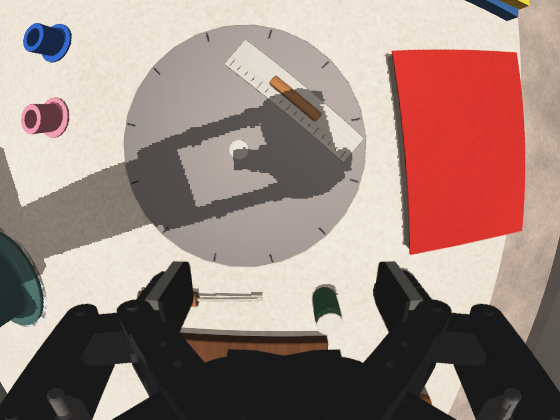

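Emit:
move_arm(series=[8.5,4.8,0.7,2,0,0,0,8.5,4.73,0.64,2,0,0,0,2.6,0,0,2,0,0,-10,2.6,0,0,2,0,0,-10,2.6,0,0,2,0,0,-10])

```text
time: 38.48
tool_pos: [0.5861, 0.2917, 0.1758]
tcp_rot: [1.569, 2.721, -0.0]
wrist_force: [-0.2, 0.5, -0.6]
width: 0.369
grip_force: 0.0
```

Emit:
move_arm(series=[2.6,0,0,2,0,0,-10,2.6,0,0,0,0,0,-10,2.6,0,0,0,0,0,0,2.6,0,0,0,0,0,0])

```text
time: 38.98
tool_pos: [0.5863, 0.2923, 0.1569]
tcp_rot: [1.085, 2.948, 0.001]
wrist_force: [0.4, 0.0, 0.1]
width: 0.307
grip_force: 0.0
```

```bash
python3 - <<'E'
from h import *
go(.5857,.2918,.06,np.deg2rad(49.8))
C,im=snap(); h=cv2.cvtColor(im,cv2.COLOR_RGB2HSV)
m=((h[...,0]>4)&(h[...,0]<16)&(h[...,1]>90)&(h[...,2]>50)).astype(np.uint8)
for q in ([.5855,.2918,.06],[.5571,.3142,.06],[.6105,.2697,.06]): print(proj("wrist",[q],C))
cv2.imwrite("pics/se2.png",cv2.resize(im[150:390,140:420,::-1],(700,600),interpolation=cv2.INTER_CUBIC))
E
```

```text
pos [0.5863 0.2923 0.1569] shift,turn [ 0.01 -0.09  9.69] [ 0.   0.  -0.2] q6 -0.44 w 26.1
[[282.58804596 207.83447784]]
[[280.83438278 163.13863756]]
[[281.86919109 246.35684628]]
```

View pics/se2.png

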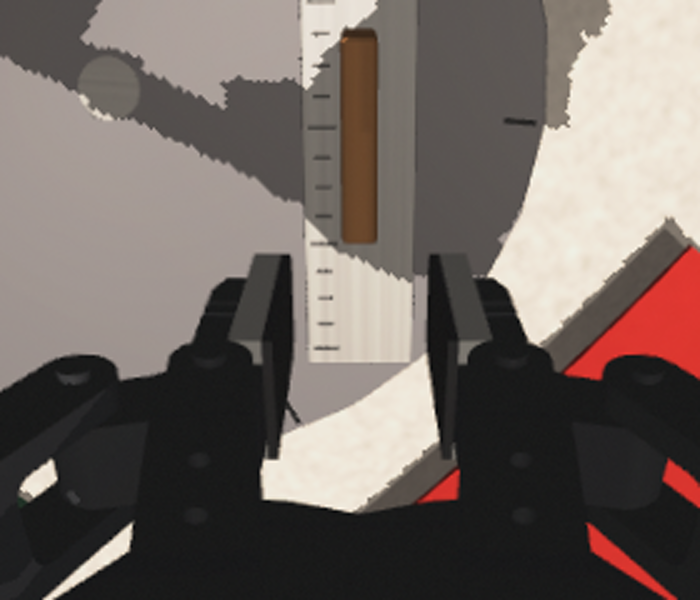

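Emit:
move_arm(series=[2.6,0.1,0,3,0,0,0,2.6,0.1,0,3,0,0,0,2.6,0,0,3,0,0,0,2.6,0,0,1.5,0,0,0,2.6,0,0,0.7,0,0,0])

```text
time: 39.65
tool_pos: [0.584, 0.2942, 0.0439]
tcp_rot: [-1.08, -2.95, 0.001]
wrist_force: [0.6, -0.1, -0.8]
width: 0.304
grip_force: 0.0
```

Emit:
move_arm(series=[2.6,0,0,0.3,0,0,0,2.6,0,0,0.3,0,0,0,2.6,0,0,0,0,0,0])

```text
time: 40.02
tool_pos: [0.5845, 0.2945, 0.039]
tcp_rot: [1.079, 2.95, 0.001]
wrist_force: [-1.2, 0.4, -0.7]
width: 0.31
grip_force: 0.0
```

Emit:
move_arm(series=[2.6,0,0,0.3,0,0,0,2.6,0,0,0.3,0,0,0,2.6,0,0,0,0,0,0])

```text
time: 40.4
tool_pos: [0.5837, 0.2942, 0.0319]
tcp_rot: [-1.079, -2.95, 0.001]
wrist_force: [0.2, 0.2, -0.5]
width: 0.305
grip_force: 0.0
```

Emit:
move_arm(series=[2.6,0,0,0.3,0,0,0,2.6,0,0,0.2,0,0,0,2.6,0,0,0,0,0,0])

```text
time: 40.78
tool_pos: [0.5838, 0.2943, 0.027]
tcp_rot: [-1.079, -2.95, 0.001]
wrist_force: [-0.4, 0.3, -0.6]
width: 0.305
grip_force: 0.0
```

Emit:
move_arm(series=[2.6,0,0,0.2,0,0,0,2.6,0,0,0,0,0,0])

```text
time: 41.02
tool_pos: [0.584, 0.2943, 0.0252]
tcp_rot: [-1.079, -2.95, 0.0]
wrist_force: [1.1, -0.2, -0.7]
width: 0.306
grip_force: 0.0
```

Emit:
move_arm(series=[0.6,0,0,0,0,0,0,0.6,0,0,0,0,0,0,0.6,0,0,0,0,0,0,0.6,0,0,0,0,0,0], grip_force=80)

```text
time: 41.52
tool_pos: [0.5842, 0.2944, 0.0256]
tcp_rot: [1.079, 2.95, 0.0]
wrist_force: [-0.2, -1.1, 2.5]
width: 0.121
grip_force: 80.3
```

Emit:
move_arm(series=[0.6,0,0,-1,0,0,0,0.6,0,0,-3,0,0,0,0.6,0,0,-4,0,0,0,0.6,0,0,-4,0,0,0,0.6,0,0,0,0,0,0])

```text
time: 42.15
tool_pos: [0.5871, 0.2958, 0.1505]
tcp_rot: [1.077, 2.945, 0.01]
wrist_force: [0.5, -0.6, -2.6]
width: 0.119
grip_force: 79.8
```

```bash
python3 - <<'E'
from h import *
go(.4308,-.221,.11,0); s=read_state(); print(s["wrist_force"].round(2),s["torque"].round(2))
C,im=snap(); h=cv2.cvtColor(im,cv2.COLOR_RGB2HSV)
m=((h[...,0]>4)&(h[...,0]<16)&(h[...,1]>90)&(h[...,2]>30)).astype(np.uint8)
n,l,st,ce=cv2.connectedComponentsWithStats(m)
for i in range(1,n):
    if st[i,4]>150: print(st[i],ce[i])
np.savez("held.npz",M=C[0],r=C[1],t=C[2],im=im); cv2.imwrite("pics/held_se.png",im[:,:,::-1])
E
```

```text
pos [0.5871 0.2958 0.1505] shift,turn [-21.38 -49.6    3.73] [ 0.5  0.  49.8] q6 -0.44 w 10.1
[ 0.47 -0.59 -2.59] [ 0.01 -0.03  0.03]
[  0 204  36  58 881] [ 14.70261067 236.32803632]
[ 269  204   30  152 3989] [283.61544247 276.26848834]
[   0  265   75  141 4818] [ 23.41199668 337.88646741]
[ 39 398  33  22 371] [ 56.98113208 412.31266846]
```

```bash
python3 - <<'E'
from h import *
d=np.load("held.npz");C=(d["M"],d["r"],d["t"])
s=read_state();T=R.from_rotvec(s["tcp_rot"]);p=s["tool_pos"]
for px in ([283.6,204.3],[283.6,206]): print((T.inv().apply(onplane("wrist",[px],p[2]+.034,C)[0]-p)*1000).round(1))
# far steel end: scan bright column profile along image col 270-300
g=cv2.cvtColor(d["im"],cv2.COLOR_RGB2GRAY)
print(g[60:204:4,262].tolist()); print(g[60:204:4,304].tolist()); print(g[180,230:340:3].tolist())
for v in range(90,200,20): print(v,(T.inv().apply(onplane("wrist",[[283.6,v]],p[2]+.0104,C)[0]-p)*1000).round(1)[0])
print(proj("wrist",T.apply([[.095,.02,-.0104],[.095,-.02,-.0104]])+p,C))
E
```

```text
[ 35.9   1.4 -34.1]
[ 35.2   1.4 -34.1]
[168, 169, 169, 222, 224, 113, 72, 113, 113, 112, 112, 112, 113, 113, 112, 112, 112, 223, 222, 223, 223, 223, 223, 223, 223, 221, 222, 222, 222, 222, 222, 194, 221, 221, 211, 110]
[173, 173, 173, 219, 221, 221, 221, 221, 221, 113, 113, 113, 113, 114, 113, 112, 113, 114, 113, 114, 113, 113, 112, 113, 112, 113, 113, 112, 111, 112, 113, 113, 112, 111, 112, 111]
[163, 164, 164, 163, 219, 222, 222, 221, 220, 217, 222, 217, 216, 133, 110, 111, 113, 112, 112, 112, 112, 112, 114, 112, 111, 113, 115, 114, 113, 114, 115, 115, 109, 88, 87, 88, 89]
90 82.5
110 73.4
130 64.3
150 55.2
170 46.0
190 36.6
[[324.79081446  63.94878612]
 [235.62735913  64.12788632]]
```

View pics/held_se.png

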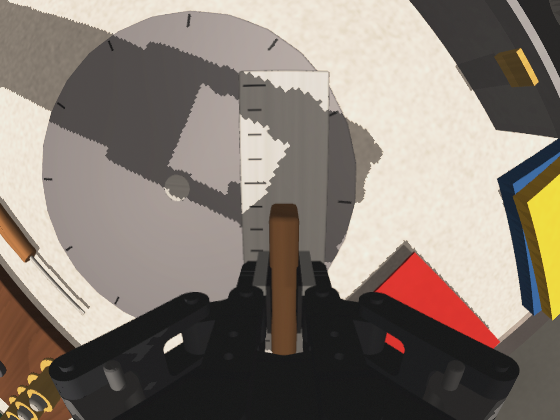

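Emit:
move_arm(series=[0.6,0,0,0,0,0,10,0.6,0,0,0,0,0,10,0.6,0,0,0,0,0,10,0.6,0,0,0,0,0,10,0.6,0,0,0,0,0,10])

```text
time: 42.82
tool_pos: [0.5823, 0.2935, 0.1423]
tcp_rot: [-2.23, -2.21, 0.007]
wrist_force: [-0.6, -0.1, -1.8]
width: 0.122
grip_force: 79.7
```

Emit:
move_arm(series=[0.6,-4,-1,0,0,0,0,0.6,-5,-1.4,0,0,0,0,0.6,-5,-1.4,0,0,0,0,0.6,-5,-1.4,0,0,0,0,0.6,-5,-1.4,0,0,0,0])

```text
time: 43.45
tool_pos: [0.5149, 0.053, 0.1429]
tcp_rot: [-2.223, -2.217, 0.005]
wrist_force: [0.7, -0.6, -2.4]
width: 0.124
grip_force: 79.7
```

Emit:
move_arm(series=[0.6,-5,-1.4,0,0,0,0,0.6,-5,-1.4,0,0,0,0,0.6,-5,-1.4,0,0,0,0,0.6,-5,-1.4,0,0,0,0,0.6,-4,-1.2,0,0,0,0])

```text
time: 44.08
tool_pos: [0.4462, -0.1863, 0.1432]
tcp_rot: [-2.223, -2.215, 0.002]
wrist_force: [1.2, -0.6, -1.9]
width: 0.122
grip_force: 79.7
```

Emit:
move_arm(series=[0.6,-3.5,-1,0,0,0,0,0.6,0,0,0,0,0,0,0.6,0,0,0,0,0,0,0.6,0,0,0,0,0,0])

```text
time: 44.58
tool_pos: [0.4383, -0.219, 0.1446]
tcp_rot: [-2.222, -2.218, 0.0]
wrist_force: [-0.9, -0.1, -2.4]
width: 0.118
grip_force: 79.7
```

```bash
python3 - <<'E'
from h import *
go(.440,-.2215,.0286,np.deg2rad(-.2))
a=np.load("w2.npy");C=(a[:9].reshape(3,3),a[9:18].reshape(3,3),a[18:])
print("weight",onplane("wrist",np.array([(413,234)])*K,.054,C))
C,im=snap()
s=read_state();T=R.from_rotvec(s["tcp_rot"]);p=s["tool_pos"]
h=cv2.cvtColor(im,cv2.COLOR_RGB2HSV)
print(fit(C,im,.570,-.1175),fit(C,im,.570,-.187))
E
```

```text
pos [ 0.4383 -0.219   0.1446] shift,turn [-0.26  0.19 11.6 ] [-0.1 -0.1  0.1] q6 -0.51 w 10.0
weight [[ 0.4887423  -0.25444658  0.054     ]]
(array([ 0.5723, -0.1176]), np.float64(0.769)) (array([ 0.5711, -0.1873]), np.float64(0.761))
```

Emit:
move_arm(series=[0.6,-0.2,0.2,3,0,0,0,0.6,0,0,3,0,0,0,0.6,0,0,2.5,0,0,0,0.6,0,0,1.5,0,0,0,0.6,0,0,1,0,0,0])

```text
time: 45.25
tool_pos: [0.4406, -0.2217, 0.0348]
tcp_rot: [-2.224, -2.219, 0.0]
wrist_force: [-0.2, 0.4, -2.1]
width: 0.121
grip_force: 79.7
```

Emit:
move_arm(series=[0.6,0,0,0.3,0,0,0,0.6,0,0,0.2,0,0,0,0.6,0,0,0.2,0,0,0,0.6,0,0,0.1,0,0,0,0.6,0,0,0,0,0,0])

```text
time: 45.88
tool_pos: [0.4406, -0.2223, 0.0275]
tcp_rot: [2.225, 2.218, 0.0]
wrist_force: [-0.1, 0.2, -1.9]
width: 0.125
grip_force: 79.7
```

Emit:
move_arm(series=[0.6,0,0,0.1,0,0,0,0.6,0,0,0.1,0,0,0,0.6,0,-0.4,0,0,0,0,0.6,0,-0.3,0,0,0,0,0.6,0,-0.2,0,0,0,0])

```text
time: 46.5
tool_pos: [0.4316, -0.2223, 0.0256]
tcp_rot: [2.224, 2.217, 0.0]
wrist_force: [1.3, -0.2, -0.7]
width: 0.123
grip_force: 80.1
```

Emit:
move_arm(series=[0.6,0,-0.1,0,0,0,0,0.6,0,-0.1,0,0,0,0,0.6,0,0,0,0,0,0])

```text
time: 46.88
tool_pos: [0.4304, -0.2223, 0.0256]
tcp_rot: [2.224, 2.217, 0.002]
wrist_force: [4.3, 0.0, -2.0]
width: 0.124
grip_force: 79.6
```

Contact with the fence starting; press slightly and then release.

Emit:
move_arm(series=[0.6,0,-0.1,0,0,0,0,0.6,0,-0.1,0,0,0,0,0.6,0,0,0,0,0,0])

```text
time: 47.25
tool_pos: [0.4303, -0.2223, 0.0258]
tcp_rot: [2.223, 2.214, 0.005]
wrist_force: [10.0, 2.7, -7.5]
width: 0.122
grip_force: 79.1
```

Emit:
move_arm(series=[0.6,0,-0.1,0,0,0,0,0.6,0,0,0,0,0,0])

```text
time: 47.5
tool_pos: [0.4303, -0.2223, 0.0259]
tcp_rot: [2.222, 2.213, 0.007]
wrist_force: [13.2, 3.2, -7.8]
width: 0.118
grip_force: 78.9
```

Emit:
move_arm(series=[1.6,0,0,0,0,0,0,2.5,0,0.3,0,0,0,0,3,0,0,0,0,0,0,3,0,0,0,0,0,0,3,0,0,-2,0,0,0])

```text
time: 48.12
tool_pos: [0.4265, -0.2209, 0.0436]
tcp_rot: [-2.22, -2.214, 0.004]
wrist_force: [-0.3, 0.3, -1.5]
width: 0.351
grip_force: 0.0
```

Emit:
move_arm(series=[3,0,0,-4,0,0,0,3,0,0,-5,0,0,0,0,0,0,-5,0,0,0,0,-2,0,-3,0,0,0,0,0,0,0,0,0,0])

```text
time: 48.75
tool_pos: [0.4299, -0.2437, 0.2177]
tcp_rot: [2.224, 2.214, -0.0]
wrist_force: [-1.0, -0.1, 0.2]
width: -0.001
grip_force: 0.0
```

```bash
python3 - <<'E'
from h import *
go(.40,-.060,.042,0)
C,im=snap(); np.savez("b.npz",M=C[0],r=C[1],t=C[2],im=im)
h=cv2.cvtColor(im,cv2.COLOR_RGB2HSV)
m=((h[...,0]>4)&(h[...,0]<16)&(h[...,1]>90)&(h[...,2]>20)).astype(np.uint8)
P=np.array([[x,y,z] for x,y,z in ((.4105,-.1265,.036),(.4505,-.1265,.036),(.4505,-.2,.036),(.4105,-.2,.036),(.398,-.093,.072),(.43,-.186,.06))])
print(proj("wrist",P,C).round(1).tolist())
# bright steel/fence: row & col profiles
g=cv2.cvtColor(im,cv2.COLOR_RGB2GRAY)
q=proj("wrist",[[.43,-.16,.036]],C)[0].astype(int); print(q)
print("row",[(c,int(g[q[1],c])) for c in range(q[0]-60,q[0]+70,2)])
c0=int(proj("wrist",[[.443,-.16,.036]],C)[0,0]); print("col",c0,[(r,int(g[r,c0])) for r in range(q[1]-60,q[1]+20,2)])
E
```

```text
pos [ 0.4299 -0.2437  0.2177] shift,turn [18.41 -3.11 17.51] [ 0.1  0.2 -0.3] q6 -0.56 w -0.1
[[263.6, 74.8], [303.0, 74.6], [303.0, 145.1], [264.2, 145.3], [247.7, 35.4], [283.1, 132.5]]
[282 106]
row [(222, 225), (224, 228), (226, 232), (228, 231), (230, 230), (232, 226), (234, 225), (236, 124), (238, 81), (240, 231), (242, 233), (244, 235), (246, 233), (248, 235), (250, 235), (252, 234), (254, 235), (256, 234), (258, 233), (260, 235), (262, 235), (264, 130), (266, 226), (268, 177), (270, 167), (272, 170), (274, 218), (276, 221), (278, 223), (280, 225), (282, 199), (284, 118), (286, 117), (288, 119), (290, 118), (292, 117), (294, 120), (296, 121), (298, 120), (300, 122), (302, 117), (304, 48), (306, 47), (308, 48), (310, 48), (312, 48), (314, 49), (316, 47), (318, 47), (320, 47), (322, 48), (324, 48), (326, 47), (328, 45), (330, 47), (332, 46), (334, 45), (336, 44), (338, 45), (340, 47), (342, 48), (344, 49), (346, 48), (348, 79), (350, 81)]
col 295 [(46, 87), (48, 87), (50, 87), (52, 87), (54, 86), (56, 87), (58, 87), (60, 87), (62, 87), (64, 87), (66, 87), (68, 87), (70, 87), (72, 87), (74, 87), (76, 87), (78, 91), (80, 122), (82, 122), (84, 121), (86, 121), (88, 121), (90, 122), (92, 120), (94, 121), (96, 121), (98, 121), (100, 120), (102, 120), (104, 121), (106, 120), (108, 120), (110, 121), (112, 120), (114, 121), (116, 120), (118, 120), (120, 119), (122, 119), (124, 120)]
```

```bash
python3 - <<'E'
from h import *
d=np.load("b.npz");C=(d["M"],d["r"],d["t"]); g=cv2.cvtColor(d["im"],cv2.COLOR_RGB2GRAY).astype(int)
for r in range(82,150,8):
    e=[c for c in range(292,316) if abs(g[r,c+1]-g[r,c-1])>35]
    f=[c for c in range(256,272) if g[r,c]<180]
    print(r,e,f, onplane("wrist",[[np.mean(e) if e else 0,r]],.036,C)[0].round(4))
E
```

```text
82 [299, 300, 302, 303] [256, 257, 263, 264, 265, 266, 267, 268, 269, 270, 271] [ 0.4485 -0.1343  0.036 ]
90 [302, 303] [256, 257, 258, 259, 264] [ 0.45   -0.1427  0.036 ]
98 [302, 303] [263, 264] [ 0.45  -0.151  0.036]
106 [302, 303] [264, 268, 269, 270, 271] [ 0.4499 -0.1594  0.036 ]
114 [302, 303, 304] [264] [ 0.4505 -0.1677  0.036 ]
122 [302, 303] [264, 271] [ 0.45  -0.176  0.036]
130 [302, 303] [264, 268, 269, 270, 271] [ 0.45   -0.1843  0.036 ]
138 [302, 303] [263, 264, 265, 266, 267, 268, 269, 270, 271] [ 0.45   -0.1926  0.036 ]
146 [302, 303] [259, 260, 261, 262, 263, 264, 265, 266, 267, 268, 269, 270, 271] [ 0.45   -0.2009  0.036 ]
```

Emit:
move_arm(series=[0,5,-1.8,0,0,0,0,0,5,-1.8,0,0,0,0,0,5,-1.8,2,0,0,0,0,0,0,4,0,0,0,0,0,0,4,0,0,0])

```text
time: 49.42
tool_pos: [0.3733, -0.0903, 0.1122]
tcp_rot: [-2.22, -2.218, 0.003]
wrist_force: [0.6, 0.2, -0.1]
width: -0.003
grip_force: 0.0
```

```bash
python3 - <<'E'
from h import *
go(.376,-.093,.037,0)
E
```

```text
pos [ 0.3733 -0.0903  0.1122] shift,turn [-0.28  0.3   7.52] [-0.2 -0.1 -0.1] q6 -0.3 w -0.2
```

Emit:
move_arm(series=[0,-0.2,0.1,3,0,0,0,0,0,0,3,0,0,0,0,0,0,1.3,0,0,0,0,0,0,0,0,0,0])

```text
time: 49.92
tool_pos: [0.3745, -0.0932, 0.0405]
tcp_rot: [-2.221, -2.215, 0.004]
wrist_force: [0.4, 0.8, -0.2]
width: -0.003
grip_force: 0.0
```

Emit:
move_arm(series=[0,0.05,1.0,0.3,0,0,0,0,0.1,0.8,0,0,0,0,0,0.1,0.8,0,0,0,0,0,0.1,0.8,0,0,0,0,0,-0.6,1.1,0,0,0,0])

```text
time: 50.55
tool_pos: [0.4226, -0.0964, 0.0395]
tcp_rot: [-2.224, -2.219, -0.001]
wrist_force: [-0.7, 1.0, 0.4]
width: 0.001
grip_force: 0.3
```

Emit:
move_arm(series=[0,-0.4,0.8,0,0,0,0,0,-0.4,0.8,0,0,0,0,0,-0.8,0.6,0,0,0,0,0,-0.8,0.3,0,0,0,0,0,-0.5,0.2,0,0,0,0])

```text
time: 51.18
tool_pos: [0.4489, -0.1264, 0.0393]
tcp_rot: [-2.225, -2.217, 0.0]
wrist_force: [-0.2, 0.2, -0.2]
width: 0.001
grip_force: 0.4
```

```bash
python3 - <<'E'
from h import *
go(.448,-.130,.037,0); print(read_state()["wrist_force"])
C,im=snap()
im2=read_camera("side")[200:330,220:380,::-1]
a=brass(read_camera("side"))
# brass in side view near catch: fit direction
m=np.zeros_like(a); m[225:300,250:330]=a[225:300,250:330]; m[:225]=0
ys,xs=np.nonzero(m); print(len(xs), xs.min() if len(xs) else 0, xs.max() if len(xs) else 0, ys.min() if len(ys) else 0, ys.max() if len(ys) else 0)
b=brass(im); n,l,st,ce=cv2.connectedComponentsWithStats(b)
print([(st[i].tolist(),ce[i].round().tolist()) for i in range(1,n) if st[i,4]>40])
for f in (0,15,30,45,60,90):
    f=np.deg2rad(f);k=[.398+.05*np.cos(f),-.143+.05*np.sin(f)]
    print(np.rad2deg(f).round(),proj("wrist",[[*k,.072],[*k,.046],[.398+.06*np.cos(f),-.143+.06*np.sin(f),.046]],C).round().tolist(),proj("side",[[*k,.072],[*k,.046]]).round().tolist())
E
```

```text
pos [ 0.4489 -0.1264  0.0393] shift,turn [-0.36 -0.09  0.23] [-0.   0.  -0.2] q6 -0.32 w 0.0
[-0.16213821  0.20053913 -0.17902367]
174 291 329 226 271
[([440, 183, 120, 131, 9239], [494.0, 242.0]), ([199, 273, 52, 29, 987], [226.0, 286.0]), ([426, 287, 105, 91, 3776], [479.0, 323.0]), ([547, 391, 13, 29, 184], [554.0, 405.0]), ([526, 401, 22, 19, 187], [536.0, 411.0]), ([516, 406, 12, 14, 54], [522.0, 413.0])]
0.0 [[282.0, 319.0], [282.0, 291.0], [301.0, 291.0]] [[307.0, 243.0], [307.0, 253.0]]
15.0 [[277.0, 295.0], [278.0, 269.0], [297.0, 264.0]] [[302.0, 241.0], [302.0, 251.0]]
30.0 [[265.0, 271.0], [268.0, 247.0], [286.0, 238.0]] [[297.0, 239.0], [297.0, 249.0]]
45.0 [[245.0, 248.0], [251.0, 227.0], [265.0, 213.0]] [[291.0, 238.0], [291.0, 248.0]]
60.0 [[219.0, 229.0], [229.0, 212.0], [239.0, 194.0]] [[285.0, 238.0], [284.0, 248.0]]
90.0 [[160.0, 214.0], [179.0, 199.0], [177.0, 178.0]] [[273.0, 241.0], [273.0, 251.0]]
```

Emit:
move_arm(series=[0,-0.4,0,0,0,0,0,0,-0.3,0,0,0,0,0,0,-0.2,0,0,0,0,0,0,0,0,0,0,0])

```text
invalid input at $.series: expected a multiple of 7 numbers
```

Emit:
move_arm(series=[0,-0.2,0,0,0,0,0,0,-0.2,0,0,0,0,0,0,0,0,0,0,0,0])

```text
time: 51.7
tool_pos: [0.4488, -0.1277, 0.0394]
tcp_rot: [-2.225, -2.215, -0.004]
wrist_force: [1.3, 8.3, 1.6]
width: 0.001
grip_force: 4.4
```

Emit:
move_arm(series=[0,-0.2,0,0,0,0,0,0,0,0,0,0,0,0])

```text
time: 51.95
tool_pos: [0.4488, -0.1279, 0.0394]
tcp_rot: [-2.224, -2.212, -0.007]
wrist_force: [3.0, 15.9, 3.1]
width: -0.001
grip_force: 7.9
```

```bash
python3 - <<'E'
from h import *
s=read_state();print(s["tool_pos"],s["wrist_force"])
C,im=snap();b=brass(im).astype(np.uint8); n,l,st,ce=cv2.connectedComponentsWithStats(b)
i=l[286,226] or l[290,226]; print(st[i],ce[i])
ys,xs=np.nonzero(l==i)
for c in range(205,246,8):
    y=ys[xs==c]; print(c,y.min(),y.max(),onplane("wrist",[[c,y.mean()]],.045,C)[0].round(4))
E
```

```text
[ 0.44877919 -0.12794806  0.03937926] [ 2.96679503 15.91119754  3.10268902]
[ 199  271   53   30 1042] [225.61516315 284.78886756]
205 272 293 [ 0.4071 -0.1406  0.045 ]
213 273 293 [ 0.4114 -0.1407  0.045 ]
221 274 296 [ 0.4157 -0.1418  0.045 ]
229 275 299 [ 0.4199 -0.1429  0.045 ]
237 275 300 [ 0.4242 -0.1431  0.045 ]
245 276 291 [ 0.4286 -0.1406  0.045 ]
```

Emit:
move_arm(series=[0,1.0,0,0,0,0,0,0,1.0,0,0,0,0,0,0,0,0,-5,0,0,0,0,-4,0,-6,0,0,0,0,-4,0.5,-6,0,0,0])

```text
time: 52.62
tool_pos: [0.4525, -0.1812, 0.1947]
tcp_rot: [2.223, 2.22, -0.001]
wrist_force: [1.0, -0.3, -0.4]
width: 0.0
grip_force: 0.0
```

Emit:
move_arm(series=[0,-4,0.5,-3,0,0,0,0,-2,1,0,0,0,0,0,0,0,0,0,0,0,0,0,0,0,0,0,0])

```text
time: 53.12
tool_pos: [0.4665, -0.2396, 0.221]
tcp_rot: [-2.221, -2.215, 0.001]
wrist_force: [0.0, -1.0, 0.2]
width: -0.001
grip_force: 0.0
```

```bash
python3 - <<'E'
from h import *
C,im=snap(); print(read_state()["tool_pos"].round(3))
for p in ((.570,-.326),(.570,-.2568),(.5705,-.187),(.571,-.117)):
    for z in (.03,.036): print(z,fit(C,im,*p,z),end=" ")
    print()
g=cv2.cvtColor(im,cv2.COLOR_RGB2GRAY).astype(int)
for y in (-.16,-.17,-.18,-.2,-.22):
    q=proj("wrist",[[.45,y,.036]],C)[0]; r=int(round(q[1]))
    if r>415: continue
    e=[c for c in range(int(q[0])-10,int(q[0])+11) if abs(g[r,c+1]-g[r,c-1])>35]; print(y,e,onplane("wrist",[[np.mean(e) if e else 0,r]],.036,C)[0].round(4))
b=brass(im); n,l,st,ce=cv2.connectedComponentsWithStats(b)
for i in range(1,n):
    if st[i,4]>60:
        ys,xs=np.nonzero(l==i); r=cv2.minAreaRect(np.c_[xs,ys].astype(np.float32)); print(onplane("wrist",[r[0]],.046,C)[0].round(3),r[1],r[2])
print("expected arm rect px",proj("wrist",[[.398,-.143,.046],[.456,-.143,.046],[.456,-.1475,.046]],C).round(1).tolist())
E
```

```text
[ 0.467 -0.239  0.221]
0.03 (array([ 0.5715, -0.3252]), np.float64(0.73)) 0.036 (array([ 0.5698, -0.3229]), np.float64(0.708)) 
0.03 (array([ 0.571 , -0.2573]), np.float64(0.714)) 0.036 (array([ 0.569 , -0.2563]), np.float64(0.689)) 
0.03 (array([ 0.5701, -0.1878]), np.float64(0.74)) 0.036 (array([ 0.5685, -0.1868]), np.float64(0.708)) 
0.03 (array([ 0.571 , -0.1178]), np.float64(0.75)) 0.036 (array([ 0.5699, -0.118 ]), np.float64(0.726)) 
-0.16 [268, 269] [ 0.4504 -0.1603  0.036 ]
-0.17 [267, 268, 269, 277] [ 0.4522 -0.1698  0.036 ]
-0.18 [267, 268, 269, 272] [ 0.4508 -0.1803  0.036 ]
-0.2 [259, 260, 261, 268, 269] [ 0.4448 -0.2002  0.036 ]
-0.22 [268, 269] [ 0.4499 -0.2204  0.036 ]
[ 0.573 -0.119  0.046] (57.943031311035156, 67.8880844116211) 83.9909896850586
[ 0.425 -0.144  0.046] (41.097476959228516, 13.642314910888672) 2.7927021980285645
[ 0.572 -0.187  0.046] (57.0, 67.0) 90.0
[ 0.573 -0.293  0.046] (64.09255981445312, 124.25779724121094) 3.6913859844207764
[ 0.845 -0.471  0.046] (154.4424285888672, 107.63541412353516) 78.02386474609375
[ 0.719 -0.426  0.046] (18.818395614624023, 20.46672248840332) 74.05460357666016
expected arm rect px [[216.4, 96.4], [273.5, 94.7], [273.5, 99.1]]
```

Sleeves are home at all four pillars, the straightedge is flush, and the catch is shut (about 3° past). Handing in.

```bash
python3 -c "
from workcell import *
print(finish_job())"
```

```text
the job is handed in; nothing more can be done
None
```

The job is handed in: catch opened, all four brass sleeves eased home on their own pillars, straightedge flat and flush against the fence (about 4 mm off midway), and catch swung shut to its stop over the end.

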